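# Clip a slide frame against the fence of a light box

### The job

Put the black frame of photo slides on the light box so I can copy them: it has a blue handle to take it by. Use its long edge to draw the sprung curved arm back, lower it flat between the arm and the metal fence, and let the arm hold it flush along the fence. With the arm bearing on it, slide it along the fence until you feel it press the orange cushioned end stop in by 2 or 3 mm, gently and without forcing the stop or the arm to the end of its travel, then let go and leave it held there. Leave everything else where it is.

Things in the scene. Friction and masses are not known exactly. Their poses are not given: they have to be found in the camera images.
- frame_grip (a point): Middle of the blue handle of the loose slide frame, 26 mm above its underside; axes are the frame's, z up. The frame: black slab 50 (its x) x 120 (its y) x 10 mm high, 0.10 to 0.19 kg, two slide windows, the same either way round. Handle on the middle of the top: 36 mm along x, 12 mm thick along y, from 10 to 42 mm above the underside; pinch it across the 12 mm, fingertips over 10 mm up.
- light_box: Fixed grey light box 150 (its x) x 240 (its y) x 30 mm high, yaw within 0.25 rad; origin at the centre of its underside, +x away from the robot, +y to its left, z up. The entries below use its axes. The frame is to lie on its top (z = 30 mm), long side along y, between the fence (+x side) and the sprung arm (-x side); seated, the frame's centre is at x = +15 mm.
- fence_mid (a point): Middle of the foot of the fixed fence's inner face, at x = +40, y = 0, z = 30 mm of the light box. The fence is an aluminium bar 12 mm wide and 8 mm high that runs from y = -90 to +90 mm; its straight inner face looks to -x, and the frame's long edge is to lie flush on it.
- clip_post (a point): Red upright post, 14 mm in diameter, at the end of the curved steel arm; it bears on the frame's long edge. Origin on its axis, level with the box's top; it reaches from 3 to 27 mm above that, so it also meets a frame held clear above the fence. At rest at x = +5, y = +10 mm (28 mm free to the fence); frame seated: near x = -17, y = +20 mm. The curved bar is under 15 mm high.
- clip_arm (a joint): Angle of the sprung curved arm in rad about its upright pivot at x = -45, y = -75 mm of the light box: 0 at rest, about 0.24 with the frame seated, growing as it is drawn back from the fence (post towards -x), hard end at 0.55. It pushes towards the fence with about 3.5 N at rest, 5 N at 0.24 and 7 N at the hard end.
- stop_block: Fixed aluminium end-stop block 26x18x11 mm; origin under its centre, at x = +12, y = +107 mm, on the box's top. A rod with an orange cushioned pad (9 mm across, centre 5.5 mm up) sticks out to -y; its setting is NOT measured and differs each time: the pad's face is at y = +62 to +82 mm. The pad yields 2.5 N per mm for 5 mm, then is solid; friction of arm and fence on a sliding frame adds to it.
- mug: Bystander, to be left alone: green and white mug, 78x116x101 mm; origin at the centre of its underside.
- stapler: Bystander, to be left alone: red stapler, 150x34x41 mm; origin at the centre of its underside.
- glue_stick: Bystander, to be left alone: upright glue stick, 28x28x92 mm; origin at the centre of its underside.
- eraser: Bystander, to be left alone: blue and white eraser, 21x50x13 mm; origin at the centre of its underside.
- tape_roll: Bystander, to be left alone: roll of tan tape lying flat, 107x98x24 mm; origin at the centre of its underside.
Not all that is in view belongs to the job. What is shaped like the part that bears frame_grip but green is not meant.

How it is judged:
By the outcome, as a careful person would: the job done as asked, in the order asked, and still so for the second after the job is handed in, with the robot touching nothing.
It also fails if it takes over 58 s, if anything falls off the work surface, if the arm or the gripper's body presses on something with over 40 N, if the wrist force passes 120 N, or if a joint passes its speed limit or range.

### The arm

A 6-joint arm with a two-finger parallel gripper is mounted at the origin on a cart in front of the work surface, level with it; the furniture and walls round the work are solid. World frame = base frame: x ahead of the robot, y to its left, z up, the work surface at z = 0. Lengths are in m, angles in rad, forces in N, time in s.
With the tool pointing down it reaches from about 0.325 to 0.85 m from the base axis. Payload 4.4 kg.
Tool frame: the origin (TCP) lies midway between the tips of the shut fingers; the grasp point (between the pads) lies 19 mm behind it; x points along the fingers, y is the direction in which the jaws open and shut, and the axes are right-handed (so a half turn about x gives the same grasp; the last joint's range is limited). The gripper opens to 94 mm and grips with 3 to 60 N. Pads are 16 mm wide; open, the fingers measure 119 mm over their backs; the gripper's body (75 mm by 177 mm) begins 78 mm behind the grasp point.
Start: joints at [-1.363, 0.207, 1.542, -0, 1.393, -0.15], TCP at [0.202, -0.538, 0.205] pointing down, gripper open.
Joint ranges: [-2.73, 2.73], [-0.86, 2.22], [0.23, 2.46], [-1.11, 4.25], [0.08, 2.63], [-2.82, 2.82]. Speed limits (rad/s): [2.79, 2.79, 3.14, 3.14, 3.14, 3.14].

### API

Orientations are given as [roll, pitch, yaw] about the fixed x, y, z axes, in that order (R = Rz(yaw) Ry(pitch) Rx(roll)).
In Python, from plant import arm gives the robot as it stands.
- The arm moves only by the tool arm_command, never from a script. Its argument "moves" is a list of rows, each an object of numbers: "tx", "ty", "tz": the shift along the world's x, y, z in m; "rx", "ry", "rz": the turn, a rotation vector about the world's x, y, z in degrees; "jaw": the closure, from 0 (fully open) to 1 (shut). In form: [{"tx": .., "ty": .., "tz": .., "rx": .., "ry": .., "rz": .., "jaw": ..}, ...]. A call has 1 to 12 rows; each row shifts and turns the commanded pose from where the row before left it; what a row does not reach is not made up. A row lasts 1/12 s, in which the tool goes at most 41.7 mm and 7.16 degrees, less where a joint would pass 70% of its speed; a pose out of reach is approached as far as the arm can. A call with a gripper value outside its range is refused whole. The fingers move at their own pace and stop on an object; "grip_force" is the grip in N (left out, the last holds). Time passes only in rows, so rows that do not move let the fingers close. It gives the time, the measured TCP pose, the force and the opening at its end, in the units of the state.
- arm.observe(): the state, without advancing time (a new reading comes with each control period).
- arm.camera(name): name is "scene" or "side" or "wrist"; returns a dict with "pixels" (384x512x3 uint8, blue, green, red), "fx", "fy", "cx", "cy" (pixels), "camera_from_world" (4x4, takes a point from world to camera coordinates); the wrist camera has in their place "tool_from_camera" (4x4, takes a point from camera to tool coordinates, whose origin is the TCP and whose axes are the tool frame's). Camera axes: x right, y up, looking along -z (the intrinsics and any distortion apply to the point x, -y, -z); pixel columns grow to the right and rows downward; lengths in m; the calibration is good to about 2 mm. The wrist camera is an equidistant fisheye: a pixel r from the principal point sees the ray r / f radians off the axis. A picture is of the moment at which its call begins: read the wrist's pose just before it. There is no depth.
- arm.sign_off(): hands the job in, once; it reports no verdict.
Trained networks look in the newest picture that a camera, given by its name, has taken for a name from the list of things; names that differ only in an ending like _2 or _b are one class to them, and where a whole thing is asked for, a point or a joint stands for the part that bears it (a point fixed in the world has none). Each returns a list of dicts, best first, with "p" (0 to 1); they miss things now and then, are a little off and sometimes report something else, mostly with a low value. They report only what shows in the picture. A call takes as long as a camera call. They do not tell look-alikes from the thing itself.
- arm.spot_in(camera, target): "location" ([column, row] in pixels, amid what is visible of it).
The state is a dict: "time_s": time; "qpos": joint angles; "joint_vel": joint speeds; "tau": joint torques, N m; "ee_pos": TCP position; "orientation": TCP orientation; "force": force on the tool from outside, world axes, zero at the start; "torque": the same for the moment, N m; "opening": finger opening in m.
Only numpy, scipy, OpenCV 4.12 (cv2) and the standard library are available. Lean on these libraries where they do the work, as an engineer would, in place of code of your own. Each camera call takes 0.05 s, during which the arm holds its last target.

## Working session

There is one attempt and no reset: what is moved stays moved. The work goes in short steps, Python scripts to look and compute and a tool call to move; the robot and the scene stay as the last step left them, time stands still between calls to the robot, and variables do not carry over. Pictures are saved under pics/ and viewed, and the job is handed in when it is done.

Besides the shell and the picture viewer there is one more tool, called after "Emit:" by a JSON object that holds its "op" and its "data", one argument or row to a line. arm_command: Moves the arm, as the interface text tells. Its arguments: {"type":"object","properties":{"moves":{"type":"array","items":{"type":"object","properties":{"tx":{"type":"number"},"ty":{"type":"number"},"tz":{"type":"number"},"rx":{"type":"number"},"ry":{"type":"number"},"rz":{"type":"number"},"jaw":{"type":"number"}}}},"grip_force":{"type":"number"}},"required":["moves"]}

```bash
ls; mkdir -p pics; cat > h.py <<'E'
import numpy as np,cv2
from plant import arm
from scipy.spatial.transform import Rotation as R
def snap(n,f):
    c=arm.camera(n); cv2.imwrite('pics/'+f,c['pixels']); return c
def ray(c,px,o=None):
    u,v=px
    if 'camera_from_world' in c:
        d=np.array([(u-c['cx'])/c['fx'],-(v-c['cy'])/c['fy'],-1.])
        T=np.linalg.inv(c['camera_from_world'])
    else:
        a=np.array([(u-c['cx'])/c['fx'],(v-c['cy'])/c['fy']]);r=np.hypot(*a)
        s=np.sin(r)/r if r>1e-9 else 1
        d=np.array([a[0]*s,-a[1]*s,-np.cos(r)])
        W=np.eye(4);W[:3,:3]=R.from_euler('xyz',o['orientation']).as_matrix();W[:3,3]=o['ee_pos']
        T=W@c['tool_from_camera']
    return T[:3,3],T[:3,:3]@d
def at(c,px,z,o=None):
    p,d=ray(c,px,o); return p+d*(z-p[2])/d[2]
def proj(c,P,o=None):
    P=np.append(P,1)
    if 'camera_from_world' in c:
        q=c['camera_from_world']@P
        return np.array([c['cx']+c['fx']*q[0]/-q[2],c['cy']-c['fy']*q[1]/-q[2]])
    W=np.eye(4);W[:3,:3]=R.from_euler('xyz',o['orientation']).as_matrix();W[:3,3]=o['ee_pos']
    q=np.linalg.inv(W@c['tool_from_camera'])@P
    x,y,z=q[0],-q[1],-q[2];h=np.hypot(x,y);t=np.arctan2(h,z)
    return np.array([c['cx']+c['fx']*t*x/h,c['cy']+c['fy']*t*y/h])
E
python3 - <<'E'
from h import *
print(arm.observe())
for n in ['scene','side','wrist']:
    c=snap(n,n+'0.png')
    print(n,{k:v for k,v in c.items() if k!='pixels'})
    for t in ['frame_grip','light_box','clip_post','stop_block','clip_arm','fence_mid']:
        try: print(t,[(np.round(d['location']),round(d['p'],2)) for d in arm.spot_in(n,t)])
        except Exception as e: print(t,e)
E
```

```text
pics
{'time_s': 0.0, 'qpos': array([-1.36249804e+00,  2.07434080e-01,  1.54289580e+00, -2.15711955e-05,
        1.39351813e+00, -1.50532806e-01]), 'joint_vel': array([-0.00029203,  0.00091316,  0.00212528,  0.00178666,  0.00039815,
        0.00033882]), 'tau': array([ 1.53212230e-03, -3.70871472e+01, -2.81419981e+01,  6.98613748e-02,
        3.61037767e-02, -1.67309786e-04]), 'ee_pos': array([ 0.20172784, -0.53760704,  0.20431041]), 'orientation': array([-1.7119187 ,  1.56854087,  1.78850887]), 'force': array([-0.38133474,  0.28062209, -0.41438169]), 'torque': array([-0.02351522, -0.04477618, -0.02658226]), 'opening': 0.09378188666163939}
scene {'fx': 399.0681267822694, 'fy': 399.0681267822694, 'cx': 257.8324967293552, 'cy': 187.49469813647804, 'camera_from_world': array([[-0.71692602, -0.69713008, -0.00517047,  0.24503668],
       [ 0.38785473, -0.40500928,  0.82797113, -0.31005429],
       [-0.57929767,  0.59158865,  0.56074689, -0.90864377],
       [ 0.        ,  0.        ,  0.        ,  1.        ]])}
frame_grip [(array([366., 152.]), 0.69), (array([270., 193.]), 0.57)]
light_bo
[... 660 characters left out ...]
 []
stop_block []
clip_arm [(array([206., 191.]), 0.38), (array([299., 187.]), 0.2)]
fence_mid [(array([200., 187.]), 0.56)]
wrist {'fx': 297.3186396354542, 'fy': 297.3186396354542, 'cx': 262.0212954368421, 'cy': 188.53488678955205, 'tool_from_camera': array([[ 1.57586760e-04,  2.25552579e-01, -9.74230983e-01,
        -1.79844492e-01],
       [ 9.99999291e-01,  1.11413305e-03,  4.19697422e-04,
         1.29849919e-04],
       [ 1.18008678e-03, -9.74230359e-01, -2.25552244e-01,
        -6.48216872e-02],
       [ 0.00000000e+00,  0.00000000e+00,  0.00000000e+00,
         1.00000000e+00]])}
frame_grip [(array([424.,  67.]), 0.87)]
light_box []
clip_post []
stop_block []
clip_arm []
fence_mid []
```

View pics/scene0.png

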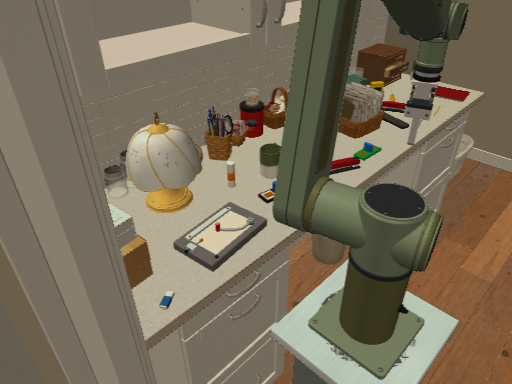

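View pics/side0.png

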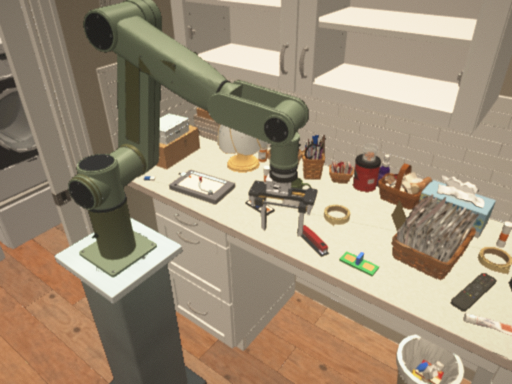

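View pics/wrist0.png

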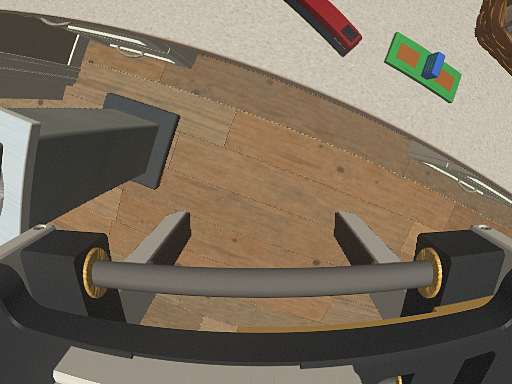

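The green look-alike is at scene (366,152) / side (357,262). The black frame with orange windows and blue handle is at scene (270,193) / side (256,208), partly hidden by the arm. The light box is at scene (222,236).

```bash
python3 - <<'E'
from h import *
c=arm.camera('scene');s=arm.camera('side')
print('frame',at(c,(270,193),.026),at(s,(256,208),.026),'green',at(c,(366,152),.02),at(s,(357,262),.02))
# box corners top z=.03
for p in [(228,204),(268,210),(176,241),(217,264)]: print('box',at(c,p,.03))
for p in [(197,172),(235,184),(169,183),(209,201)]: print('boxs',at(s,p,.03))
a=cv2.resize(c['pixels'][170:280,160:300],None,fx=5.5,fy=5.5,interpolation=cv2.INTER_CUBIC);cv2.imwrite('pics/sc1.png',a)
a=cv2.resize(s['pixels'][150:240,150:290],None,fx=5.5,fy=5.5,interpolation=cv2.INTER_CUBIC);cv2.imwrite('pics/si1.png',a)
E
```

```text
frame [ 0.48483515 -0.20396627  0.026     ] [ 0.45350983 -0.26114097  0.026     ] green [ 0.41142263 -0.66670846  0.02      ] [ 0.41098745 -0.69960016  0.02      ]
box [ 0.53464747 -0.06555488  0.03      ]
box [ 0.42401293 -0.12914519  0.03      ]
box [0.51102628 0.1491793  0.03      ]
box [0.3627759 0.128754  0.03     ]
boxs [0.51502707 0.10684415 0.03      ]
boxs [ 0.53589695 -0.09078228  0.03      ]
boxs [0.37915369 0.13968335 0.03      ]
boxs [ 0.37851302 -0.08696261  0.03      ]
```

View pics/sc1.png

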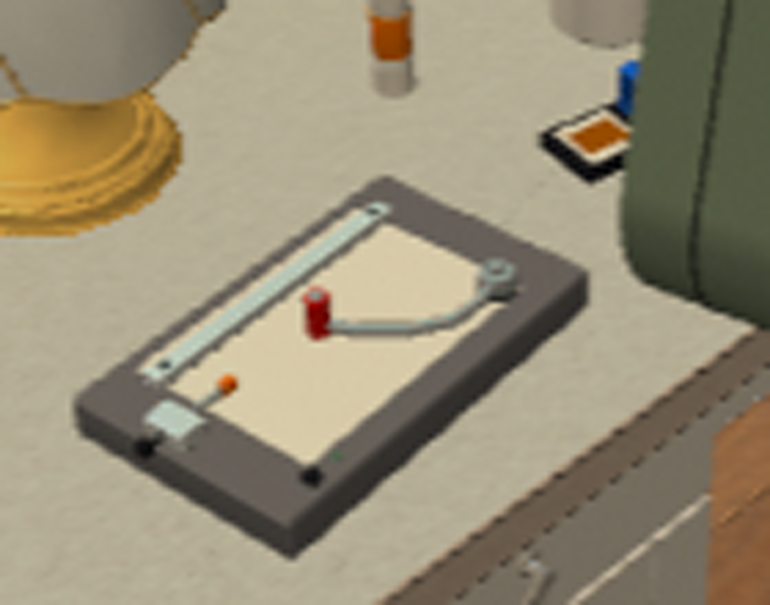

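View pics/si1.png

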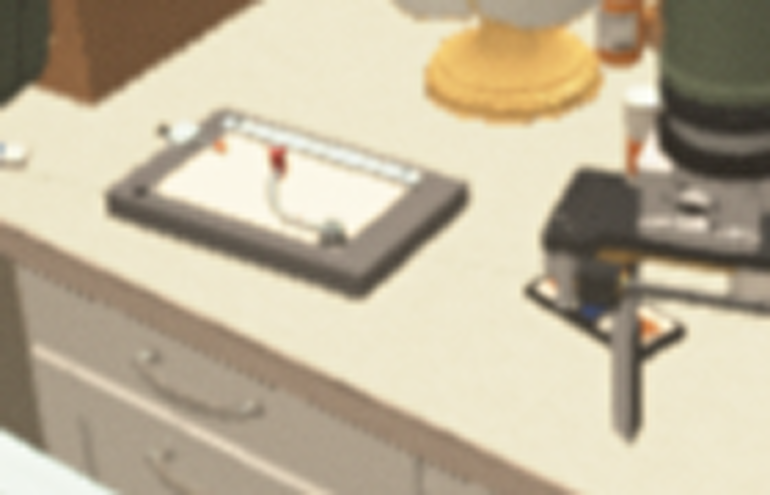

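```bash
python3 - <<'E'
from h import *
o=arm.observe();print(R.from_euler('xyz',o['orientation']).as_matrix().round(3))
c=arm.camera('scene');s=arm.camera('side')
for t in ['mug','stapler','glue_stick','eraser','tape_roll']:
  for n,k in (('scene',c),('side',s)):
    print(t,n,[(np.round(d['location']),round(d['p'],2),at(k,d['location'],.03).round(3)) for d in arm.spot_in(n,t)])
E
```

```text
[[ 0.     0.351 -0.936]
 [ 0.    -0.936 -0.351]
 [-1.     0.    -0.   ]]
mug scene [(array([269., 160.]), 0.98, array([ 0.628, -0.352,  0.03 ])), (array([221., 223.]), 0.75, array([0.481, 0.011, 0.03 ]))]
mug side [(array([148., 183.]), 0.44, array([0.327, 0.215, 0.03 ])), (array([336., 218.]), 0.44, array([ 0.573, -0.538,  0.03 ]))]
stapler scene [(array([341., 167.]), 0.68, array([ 0.41 , -0.495,  0.03 ]))]
stapler side [(array([318., 242.]), 0.67, array([ 0.415, -0.552,  0.03 ])), (array([202., 188.]), 0.57, array([0.434, 0.003, 0.03 ]))]
glue_stick scene [(array([231., 172.]), 0.76, array([ 0.665, -0.199,  0.03 ]))]
glue_stick side [(array([267., 169.]), 0.46, array([ 0.713, -0.128,  0.03 ]))]
eraser scene [(array([341., 167.]), 0.63, array([ 0.409, -0.496,  0.03 ])), (array([165., 297.]), 0.43, array([0.368, 0.284, 0.03 ]))]
eraser side [(array([333., 218.]), 0.54, array([ 0.568, -0.531,  0.03 ])), (array([148., 178.]), 0.4, array([0.357, 0.243, 0.03 ]))]
tape_roll scene []
tape_roll side [(array([338., 213.]), 0.8, array([ 0.604, -0.532,  0.03 ]))]
```

Emit:
{"op": "arm_command", "data": {
  "moves": [
    {"tx":0.018,"ty":0.032,"tz":0.008},
    {"tx":0.018,"ty":0.032,"tz":0.008},
    {"tx":0.018,"ty":0.032,"tz":0.008},
    {"tx":0.018,"ty":0.032,"tz":0.008},
    {"tx":0.018,"ty":0.032,"tz":0.008},
    {"tx":0.018,"ty":0.032,"tz":0.008},
    {"tx":0.018,"ty":0.032,"tz":0.008},
    {"tx":0.018,"ty":0.032,"tz":0.008},
    {"tx":0.018,"ty":0.032,"tz":0.0}
  ]
}}

```text
schema error: expected keys tx, ty, tz, rx, ry, rz, jaw
```

```bash
python3 - <<'E'
from h import *
for n in ['wrist','scene','side']:
    o=arm.observe()
    c=snap(n,n+'1.png')
    for t in ['frame_grip','light_box','clip_post','stop_block','fence_mid']:
        r=arm.spot_in(n,t)
        print(n,t,[(np.round(d['location']),round(d['p'],2),at(c,d['location'],.03,o).round(3)) for d in r])
print(o)
E
```

```text
wrist frame_grip [(array([423.,  64.]), 0.79, array([ 0.416, -0.683,  0.03 ]))]
wrist light_box []
wrist clip_post [(array([328.,  22.]), 0.4, array([ 0.409, -0.546,  0.03 ]))]
wrist stop_block []
wrist fence_mid []
scene frame_grip [(array([268., 190.]), 0.74, array([ 0.495, -0.208,  0.03 ])), (array([368., 153.]), 0.63, array([ 0.393, -0.648,  0.03 ]))]
scene light_box [(array([222., 235.]), 0.85, array([0.439, 0.046, 0.03 ])), (array([344., 168.]), 0.36, array([ 0.4  , -0.496,  0.03 ]))]
scene clip_post []
scene stop_block [(array([193., 249.]), 0.66, array([0.452, 0.137, 0.03 ]))]
scene fence_mid [(array([218., 233.]), 0.6, array([0.454, 0.048, 0.03 ]))]
side frame_grip [(array([150., 177.]), 0.67, array([0.366, 0.24 , 0.03 ])), (array([358., 261.]), 0.55, array([ 0.406, -0.704,  0.03 ])), (array([315., 243.]), 0.25, array([ 0.403, -0.547,  0.03 ]))]
side light_box [(array([203., 186.]), 0.79, array([0.448, 0.008, 0.03 ]))]
side clip_post [(array([206., 187.]), 0.56, array([ 0.448, -0.01 ,  0.03 ]))]
side stop_block []
side fence_mid [(array([202., 187.]), 0.93, array([0.44 , 0.005, 0.03 ])), (array([147., 177.]), 0.51, array([0.356, 0.25 , 0.03 ]))]
{'time_s': 2.35, 'qpos': array([-1.36248641e+00,  2.06622180e-01,  1.54148208e+00,  2.36451368e-06,
        1.39348408e+00, -1.50495944e-01]), 'joint_vel': array([-1.56545115e-04, -4.04177094e-05,  1.01587349e-03, -1.34971384e-05,
       -7.16901381e-04, -5.33601427e-04]), 'tau': array([ 4.50503339e-04, -3.70872903e+01, -2.81753629e+01,  6.98812539e-02,
        2.75013229e-02,  7.12774735e-06]), 'ee_pos': array([ 0.20191038, -0.53839978,  0.20544258]), 'orientation': array([ 1.91417736,  1.57079142, -0.86860984]), 'force': array([ 0.46474716, -0.37815249, -0.68765597]), 'torque': array([0.0121325 , 0.02438772, 0.01384786]), 'opening': 0.09396562973885542}
```

View pics/wrist1.png

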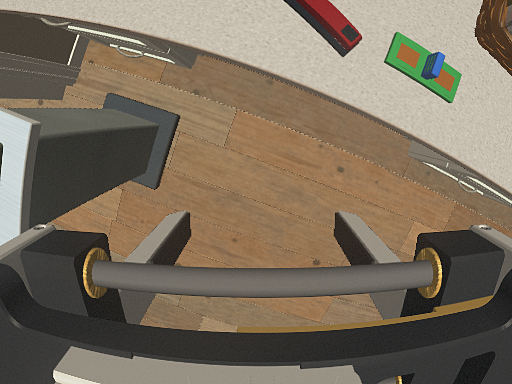

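View pics/scene1.png

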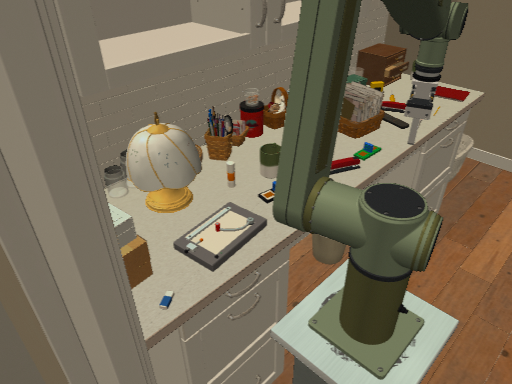

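View pics/side1.png

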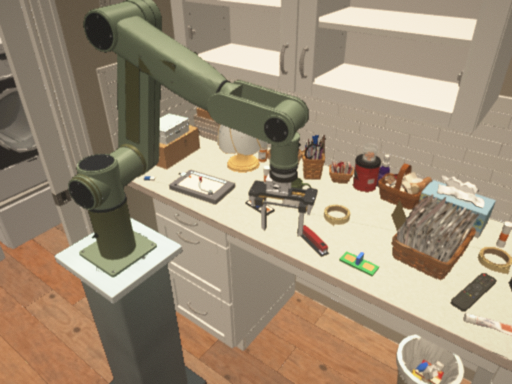

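The call was refused because rows need every key; the pictures are unchanged.

Emit:
{"op": "arm_command", "data": {
  "moves": [
    {"tx":0.018,"ty":0.032,"tz":0.008,"rx":0,"ry":0,"rz":0,"jaw":0},
    {"tx":0.018,"ty":0.032,"tz":0.008,"rx":0,"ry":0,"rz":0,"jaw":0},
    {"tx":0.018,"ty":0.032,"tz":0.008,"rx":0,"ry":0,"rz":0,"jaw":0},
    {"tx":0.018,"ty":0.032,"tz":0.008,"rx":0,"ry":0,"rz":0,"jaw":0},
    {"tx":0.018,"ty":0.032,"tz":0.008,"rx":0,"ry":0,"rz":0,"jaw":0},
    {"tx":0.018,"ty":0.032,"tz":0.008,"rx":0,"ry":0,"rz":0,"jaw":0},
    {"tx":0.018,"ty":0.032,"tz":0.008,"rx":0,"ry":0,"rz":0,"jaw":0},
    {"tx":0.018,"ty":0.032,"tz":0.008,"rx":0,"ry":0,"rz":0,"jaw":0},
    {"tx":0.018,"ty":0.032,"tz":0.0,"rx":0,"ry":0,"rz":0,"jaw":0},
    {"tx":0,"ty":0,"tz":0.0,"rx":0,"ry":0,"rz":0,"jaw":0}
  ]
}}

```text
time_s: 3.48
ee_pos: [0.3665, -0.2456, 0.2705]
orientation: [3.121, 1.567, 0.346]
force: [-1.1, 0.1, -0.5]
opening: 0.0939
```

```bash
python3 - <<'E'
from h import *
for n in ['wrist']:
    o=arm.observe()
    c=snap(n,n+'2.png')
    for t in ['frame_grip','light_box','clip_post','stop_block']:
        r=arm.spot_in(n,t)
        print(n,t,[(np.round(d['location']),round(d['p'],2),at(c,d['location'],.03,o).round(3)) for d in r])
snap('scene','scene2.png');snap('side','side2.png')
print(o['time_s'],o['ee_pos'],o['qpos'])
E
```

```text
wrist frame_grip [(array([290.,  89.]), 0.91, array([ 0.485, -0.242,  0.03 ])), (array([481., 219.]), 0.67, array([ 0.427, -0.656,  0.03 ]))]
wrist light_box [(array([129.,  57.]), 0.74, array([0.455, 0.002, 0.03 ]))]
wrist clip_post [(array([122.,  80.]), 0.65, array([ 0.418, -0.001,  0.03 ]))]
wrist stop_block [(array([64., 41.]), 0.81, array([0.455, 0.141, 0.03 ]))]
3.4833 [ 0.36651184 -0.24563283  0.27048788] [-0.789499   -0.13607482  1.76136729  0.00307267  1.51487323  0.41513317]
```

View pics/wrist2.png

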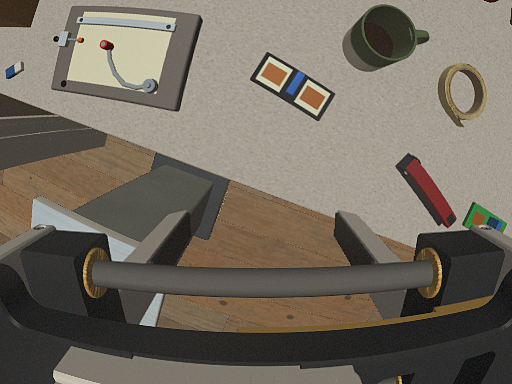

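View pics/scene2.png

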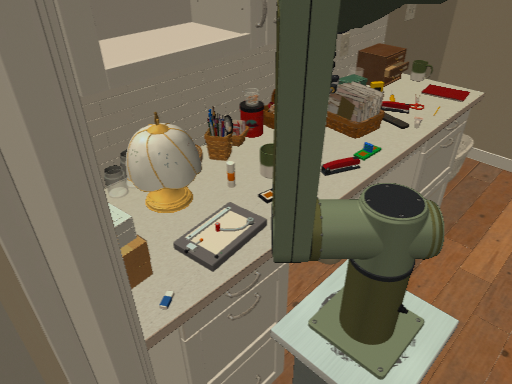

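View pics/side2.png

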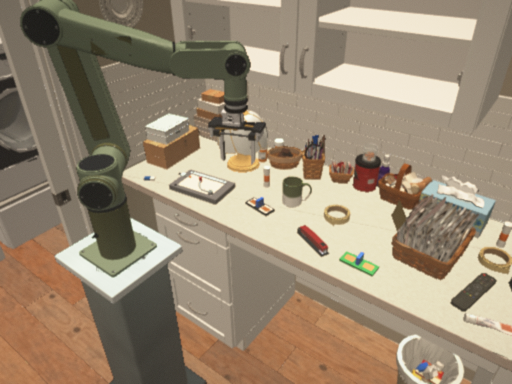

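The wrist picture shows the whole black frame with blue handle at (295,84), the light box at (127,57), the red post at (106,45), the stop pad at (80,40), and the green look-alike at (487,218). I chose the black frame at (295,84) and will check it in a crop.

```bash
python3 - <<'E'
from h import *
im=cv2.imread('pics/wrist2.png')
cv2.imwrite('pics/cf.png',cv2.resize(im[40:130,240:350],None,fx=6,fy=6,interpolation=cv2.INTER_CUBIC))
cv2.imwrite('pics/cb.png',cv2.resize(im[0:115,45:205],None,fx=5,fy=5,interpolation=cv2.INTER_CUBIC))
E
```

```text
(no output)
```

View pics/cf.png

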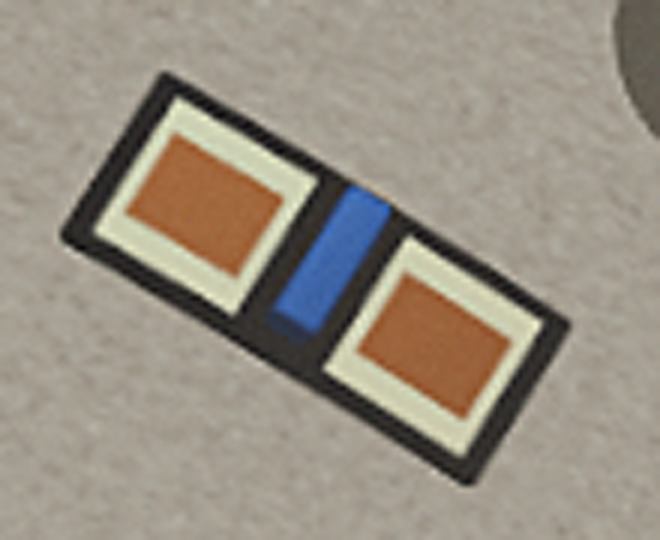

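View pics/cb.png

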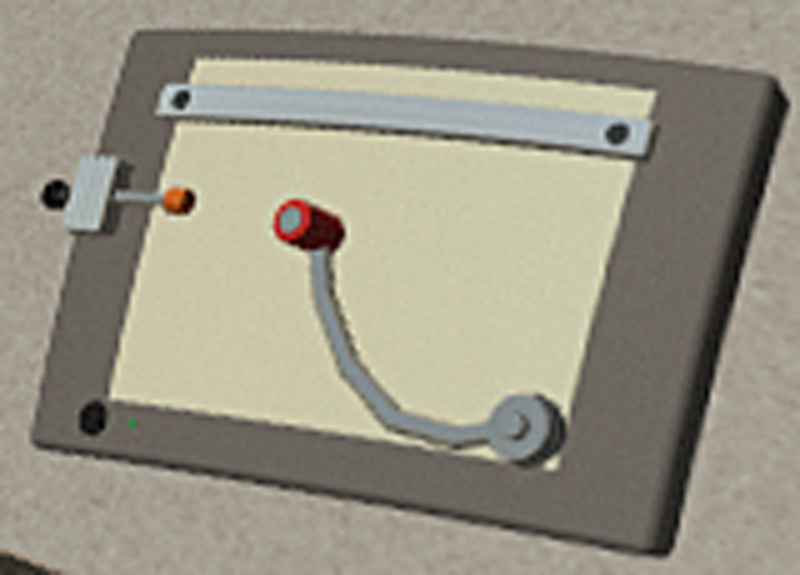

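```bash
cat >> h.py <<'E'
from scipy.optimize import least_squares
def pose2(x,L):
    c,s=np.cos(x[2]),np.sin(x[2]);L=np.asarray(L,float)
    return np.c_[x[0]+c*L[:,0]-s*L[:,1],x[1]+s*L[:,0]+c*L[:,1],L[:,2]]
def fit(c,px,L,x0,o=None):
    f=lambda x:(np.array([proj(c,p,o) for p in pose2(x,L)])-px).ravel()
    r=least_squares(f,x0,loss='soft_l1');return r.x,f(r.x).reshape(-1,2)
E
python3 - <<'E'
from h import *
import pickle
o=arm.observe();c=arm.camera('wrist');pickle.dump((o,c),open('w2.pkl','wb'))
u=lambda P,k,a:(np.array(P)+.5)/k-.5+np.array(a)
P=u([(165,72),(570,323),(470,487),(63,236)],6,(240,40))
L=[(.025,.06,.01),(.025,-.06,.01),(-.025,-.06,.01),(-.025,.06,.01)]
for y0 in (-.3,):
    x,r=fit(c,P,L,[.48,-.24,y0],o);print('frame',x,r.round(1).tolist())
print('handle top proj',[proj(c,p,o).round(1) for p in pose2(x,[(.018,0,.042),(-.018,0,.042)])])
B=u([(138,32),(785,82),(668,553),(33,443),(291,220),(155,115),(645,158)],5,(45,0))
Lb=[(.075,.12,.03),(.075,-.12,.03),(-.075,-.12,.03),(-.075,.12,.03),(.005,.010,.057),(.04,.09,.038),(.04,-.09,.038)]
x,r=fit(c,B,Lb,[.45,0.02,0.1],o);print('box',x,r.round(1).tolist())
print('pivot',proj(c,pose2(x,[(-.045,-.075,.045)])[0],o),u((520,427),5,(45,0)))
pd=u((178,200),5,(45,0));w=at(c,pd,.0355,o);print('pad px',pd,w)
d=w[:2]-x[:2];cs,sn=np.cos(x[2]),np.sin(x[2]);print('pad box', cs*d[0]+sn*d[1],-sn*d[0]+cs*d[1])
E
```

```text
frame [ 0.48919964 -0.25277584 -0.18902975] [[-0.4, -0.8], [1.0, 0.2], [0.5, 0.6], [-1.2, -0.1]]
handle top proj [array([302.1,  72.1]), array([288.5,  93.8])]
box [0.45730712 0.01948767 0.11412402] [[-1.0, -1.3], [0.2, -2.5], [-1.7, 1.3], [-1.0, 1.3], [0.9, 0.1], [0.3, 0.3], [1.1, -0.3]]
pivot [149.02688252  84.98901326] [148.6  85. ]
pad px [80.2 39.6] [0.46134928 0.09322734 0.0355    ]
pad box 0.012413080824482975 0.07279967630022122
```

```bash
python3 - <<'E'
from h import *
import pickle
o,c=pickle.load(open('w2.pkl','rb'))
s=arm.camera('scene');d=arm.camera('side')
print('mug',at(c,(383,35),.09,o),at(d,(293,202),.0))
print('glue',at(s,(231,187),.0),at(d,(267,186),.0))
print('lampbase',at(s,(169,205),.0),at(d,(243,168),.0))
b=at(s,(169,205),0)
for k in (.1,.2,.25,.3): print(k,proj(s,[b[0],b[1],k]))
D=np.linalg.norm(np.linalg.inv(s['camera_from_world'])[:3,3]-b);print(D, 'shade radius',37/399*D)
E
```

```text
mug [ 0.58812744 -0.33252783  0.09      ] [ 0.6034093  -0.33485797  0.        ]
glue [ 0.63119452 -0.16528852  0.        ] [ 6.40009060e-01 -1.80872991e-01 -1.11022302e-16]
lampbase [0.69928043 0.04360622 0.        ] [ 0.70109914 -0.00269485  0.        ]
0.1 [164.78882649 178.97432395]
0.2 [160.17598185 150.46626079]
0.25 [157.70053527 135.16763424]
0.3 [155.10111966 119.10286069]
1.3206706313433183 shade radius 0.12246820390902952
```

Emit:
{"op": "arm_command", "data": {
  "moves": [
    {"tx":0.0204,"ty":-0.0012,"tz":-0.025,"rx":0,"ry":0,"rz":-5.24,"jaw":0.2},
    {"tx":0.0204,"ty":-0.0012,"tz":-0.025,"rx":0,"ry":0,"rz":-5.24,"jaw":0.2},
    {"tx":0.0204,"ty":-0.0012,"tz":-0.025,"rx":0,"ry":0,"rz":-5.24,"jaw":0.2},
    {"tx":0.0204,"ty":-0.0012,"tz":-0.025,"rx":0,"ry":0,"rz":-5.24,"jaw":0.2},
    {"tx":0.0204,"ty":-0.0012,"tz":-0.025,"rx":0,"ry":0,"rz":-5.24,"jaw":0.2},
    {"tx":0.0204,"ty":-0.0012,"tz":-0.025,"rx":0,"ry":0,"rz":-5.24,"jaw":0.2},
    {"tx":0,"ty":0,"tz":0,"rx":0,"ry":0,"rz":0,"jaw":0.2},
    {"tx":0,"ty":0,"tz":0,"rx":0,"ry":0,"rz":0,"jaw":0.2}
  ]
}}

```text
time_s: 4.65
ee_pos: [0.485, -0.257, 0.1172]
orientation: [-0.409, 1.565, 2.545]
force: [-1.2, 0.0, -0.2]
opening: 0.0754
```

```bash
python3 - <<'E'
from h import *
import pickle
o=arm.observe();c=snap('wrist','wrist3.png');pickle.dump((o,c),open('w3.pkl','wb'))
print(o['ee_pos'],R.from_euler('xyz',o['orientation']).as_matrix().round(3).tolist(),o['opening'])
F=[.4892,-.2528,-.189]
print([proj(c,p,o).round(0).tolist() for p in pose2(F,[(.025,.06,.01),(.025,-.06,.01),(-.025,-.06,.01),(-.025,.06,.01),(.018,0,.042),(-.018,0,.042)])])
E
```

```text
[ 0.4850012  -0.25695848  0.11717246] [[-0.005, -0.187, -0.982], [0.003, -0.982, 0.187], [-1.0, -0.002, 0.005]] 0.07544990589365591
[[197.0, 158.0], [318.0, 158.0], [316.0, 207.0], [199.0, 207.0], [257.0, 171.0], [257.0, 210.0]]
```

View pics/wrist3.png

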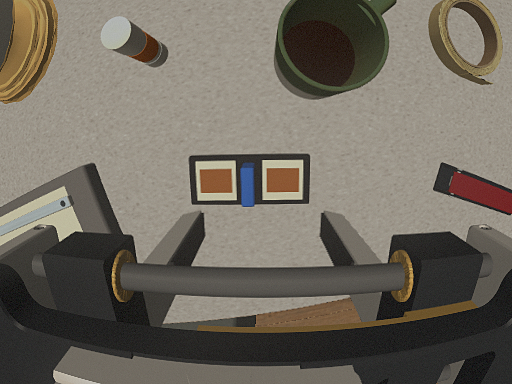

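```bash
python3 - <<'E'
from h import *
import pickle
o,c=pickle.load(open('w3.pkl','rb'))
im=c['pixels'][140:220,180:320]
cv2.imwrite('pics/cf3.png',cv2.resize(im,None,fx=5,fy=5,interpolation=cv2.INTER_CUBIC))
x,r=fit(c,[(190.5,155),(309.5,153.5),(308.5,203),(191,204)],[(.025,.06,.01),(.025,-.06,.01),(-.025,-.06,.01),(-.025,.06,.01)],[.48,-.24,-.2],o);print(x,r)
for i in range(1): print(arm.observe()['ee_pos'],arm.observe()['orientation'])
E
```

```text
[ 0.49467302 -0.24550605 -0.18040502] [[-2.31394296  0.11749031]
 [ 0.55540943  0.18827   ]
 [ 0.32742386 -0.0025703 ]
 [ 0.1062184  -0.27485013]]
[ 0.48566754 -0.25780699  0.11921145] [-0.25475051  1.5690534   2.69834927]
```

View pics/cf3.png

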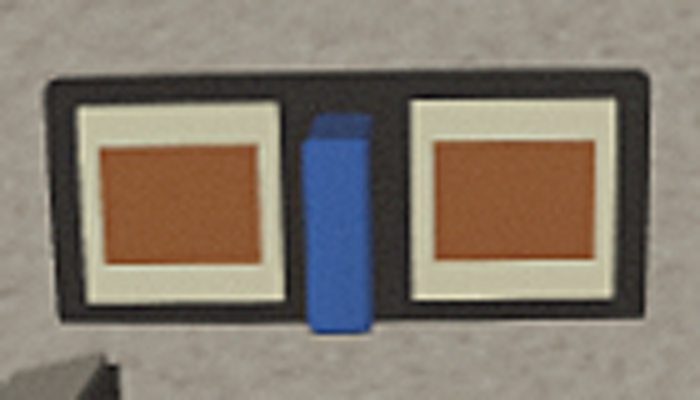

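Emit:
{"op": "arm_command", "data": {
  "moves": [
    {"tx":0,"ty":0,"tz":0,"rx":0,"ry":0,"rz":7.1,"jaw":0.2},
    {"tx":0,"ty":0,"tz":0,"rx":0,"ry":0,"rz":7.1,"jaw":0.2},
    {"tx":0,"ty":0,"tz":0,"rx":0,"ry":0,"rz":7.1,"jaw":0.2},
    {"tx":0,"ty":0,"tz":0,"rx":0,"ry":0,"rz":7.1,"jaw":0.2},
    {"tx":0,"ty":0,"tz":0,"rx":0,"ry":0,"rz":7.1,"jaw":0.2},
    {"tx":0,"ty":0,"tz":0,"rx":0,"ry":0,"rz":7.1,"jaw":0.2},
    {"tx":0,"ty":0,"tz":0,"rx":0,"ry":0,"rz":7.1,"jaw":0.2},
    {"tx":0,"ty":0,"tz":0,"rx":0,"ry":0,"rz":7.1,"jaw":0.2},
    {"tx":0,"ty":0,"tz":0,"rx":0,"ry":0,"rz":7.1,"jaw":0.2},
    {"tx":0,"ty":0,"tz":0,"rx":0,"ry":0,"rz":7.1,"jaw":0.2},
    {"tx":0,"ty":0,"tz":0,"rx":0,"ry":0,"rz":7.1,"jaw":0.2},
    {"tx":0,"ty":0,"tz":0,"rx":0,"ry":0,"rz":7.1,"jaw":0.2}
  ]
}}

```text
time_s: 5.7
ee_pos: [0.4866, -0.259, 0.1227]
orientation: [1.134, 1.566, -0.704]
force: [-0.3, -0.1, -0.2]
opening: 0.0753
```

Emit:
{"op": "arm_command", "data": {
  "moves": [
    {"tx":0,"ty":0,"tz":0,"rx":0,"ry":0,"rz":7.1,"jaw":0.2},
    {"tx":0,"ty":0,"tz":0,"rx":0,"ry":0,"rz":7.1,"jaw":0.2},
    {"tx":0,"ty":0,"tz":0,"rx":0,"ry":0,"rz":7.1,"jaw":0.2},
    {"tx":0,"ty":0,"tz":0,"rx":0,"ry":0,"rz":7.1,"jaw":0.2},
    {"tx":0,"ty":0,"tz":0,"rx":0,"ry":0,"rz":7.1,"jaw":0.2},
    {"tx":0,"ty":0,"tz":0,"rx":0,"ry":0,"rz":7.1,"jaw":0.2},
    {"tx":0,"ty":0,"tz":0,"rx":0,"ry":0,"rz":7.1,"jaw":0.2},
    {"tx":0,"ty":0,"tz":0,"rx":0,"ry":0,"rz":7.1,"jaw":0.2},
    {"tx":0,"ty":0,"tz":0,"rx":0,"ry":0,"rz":7.1,"jaw":0.2},
    {"tx":0,"ty":0,"tz":0,"rx":0,"ry":0,"rz":7.1,"jaw":0.2},
    {"tx":0,"ty":0,"tz":0,"rx":0,"ry":0,"rz":7.1,"jaw":0.2},
    {"tx":0,"ty":0,"tz":0,"rx":0,"ry":0,"rz":7.1,"jaw":0.2}
  ]
}}

```text
time_s: 6.7
ee_pos: [0.4865, -0.259, 0.1227]
orientation: [-0.343, 1.566, -0.695]
force: [0.3, -0.2, 0.5]
opening: 0.0753
```

Emit:
{"op": "arm_command", "data": {
  "moves": [
    {"tx":0,"ty":0,"tz":0,"rx":0,"ry":0,"rz":7.1,"jaw":0.2},
    {"tx":0,"ty":0,"tz":0,"rx":0,"ry":0,"rz":2.5,"jaw":0.2},
    {"tx":0,"ty":0,"tz":0,"rx":0,"ry":0,"rz":0,"jaw":0.2},
    {"tx":0,"ty":0,"tz":0,"rx":0,"ry":0,"rz":0,"jaw":0.2}
  ]
}}

```text
time_s: 7.03
ee_pos: [0.4866, -0.2587, 0.1219]
orientation: [-0.494, 1.567, -0.685]
force: [0.0, 0.8, 0.3]
opening: 0.075
```

```bash
python3 - <<'E'
from h import *
import pickle
o=arm.observe();c=snap('wrist','wrist4.png');pickle.dump((o,c),open('w4.pkl','wb'))
print(o['ee_pos'],R.from_euler('xyz',o['orientation']).as_matrix().round(3).tolist(),o['qpos'])
F=[.4892,-.2528,-.189]
print([proj(c,p,o).round(0).tolist() for p in pose2(F,[(.025,.06,.01),(.025,-.06,.01),(-.025,-.06,.01),(-.025,.06,.01),(.018,0,.042),(-.018,0,.042)])])
E
```

```text
[ 0.48659137 -0.25865838  0.12188791] [[0.003, 0.19, 0.982], [-0.003, 0.982, -0.19], [-1.0, -0.002, 0.003]] [-6.45554988e-01  2.36989021e-01  1.68737019e+00 -1.67987105e-04
  1.21327534e+00 -2.02492382e+00]
[[326.0, 210.0], [211.0, 211.0], [209.0, 163.0], [328.0, 163.0], [269.0, 214.0], [269.0, 175.0]]
```

View pics/wrist4.png

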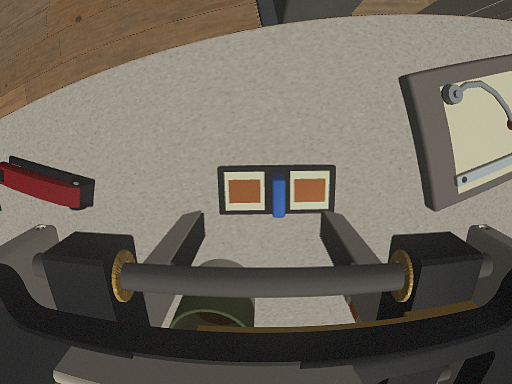

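```bash
python3 - <<'E'
from h import *
import pickle
o,c=pickle.load(open('w4.pkl','rb'))
im=c['pixels'][150:230,205:345]
cv2.imwrite('pics/cf4.png',cv2.resize(im,None,fx=5,fy=5,interpolation=cv2.INTER_CUBIC))
E
```

```text
(no output)
```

View pics/cf4.png

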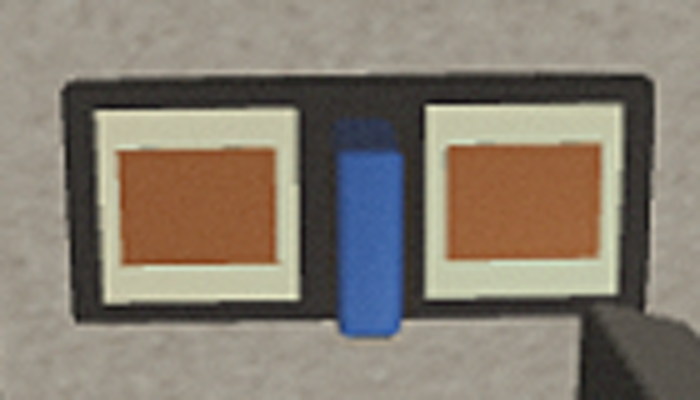

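```bash
python3 - <<'E'
from h import *
import pickle
o,c=pickle.load(open('w4.pkl','rb'))
u=lambda P,k,a:(np.array(P)+.5)/k-.5+np.array(a)
P=u([(645,316),(72,322),(63,80),(655,77),(403,150),(340,150),(400,335),(343,335)],5,(205,150))
L=[(.025,.06,.01),(.025,-.06,.01),(-.025,-.06,.01),(-.025,.06,.01),(-.018,.006,.042),(-.018,-.006,.042),(.018,.006,.042),(.018,-.006,.042)]
for i in range(3):
    x,r=fit(c,P,L,[.48,-.24,-.2],o);print(x,r.round(1).tolist())
    o=arm.observe();print(o['ee_pos'])
s=arm.camera('scene');d=arm.camera('side')
for k in ('scene','side'):
    cc=arm.camera(k); im=cc['pixels'].copy()
    print(k,[proj(cc,p).round(1).tolist() for p in pose2(x,[(0,0,.042),(.025,.06,.01),(-.025,-.06,.01)])])
    cv2.imwrite(f'pics/{k}4.png',im)
cv2.imwrite('pics/s4.png',cv2.resize(d['pixels'][190:220,240:280],None,fx=10,fy=10))
E
```

```text
[ 0.49379837 -0.24502653 -0.18429108] [[0.2, -0.2], [0.1, -0.2], [-0.2, 0.5], [0.5, 0.5], [0.4, -0.8], [-0.5, -0.7], [0.5, 0.4], [-1.1, 0.6]]
[ 0.48651365 -0.25844266  0.1214284 ]
[ 0.49354681 -0.24475772 -0.18437272] [[0.3, -0.2], [-0.0, -0.2], [-0.3, 0.5], [0.6, 0.4], [0.4, -0.9], [-0.5, -0.8], [0.5, 0.5], [-1.1, 0.6]]
[ 0.48651365 -0.25844266  0.1214284 ]
[ 0.49354681 -0.24475772 -0.18437272] [[0.3, -0.2], [-0.0, -0.2], [-0.3, 0.5], [0.6, 0.4], [0.4, -0.9], [-0.5, -0.8], [0.5, 0.5], [-1.1, 0.6]]
[ 0.48651365 -0.25844266  0.1214284 ]
scene [[276.5, 182.9], [257.3, 193.4], [295.0, 188.4]]
side [[258.7, 198.4], [253.1, 196.5], [264.7, 214.3]]
```

View pics/side4.png

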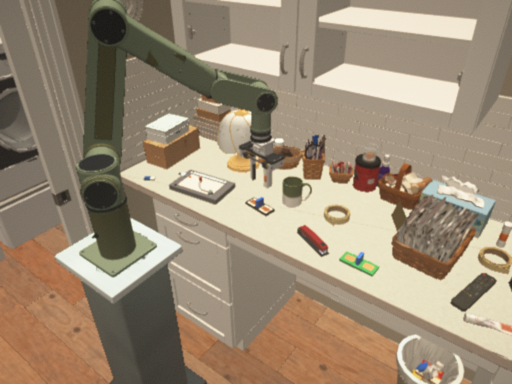

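```bash
python3 - <<'E'
from h import *
for k,r in (('scene',(175,215,240,290)),('side',(190,222,235,285))):
    im=cv2.imread(f'pics/{k}4.png')[r[0]:r[1],r[2]:r[3]]
    cv2.imwrite(f'pics/{k}4c.png',cv2.resize(im,None,fx=12,fy=12,interpolation=cv2.INTER_CUBIC))
E
```

```text
(no output)
```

View pics/scene4c.png

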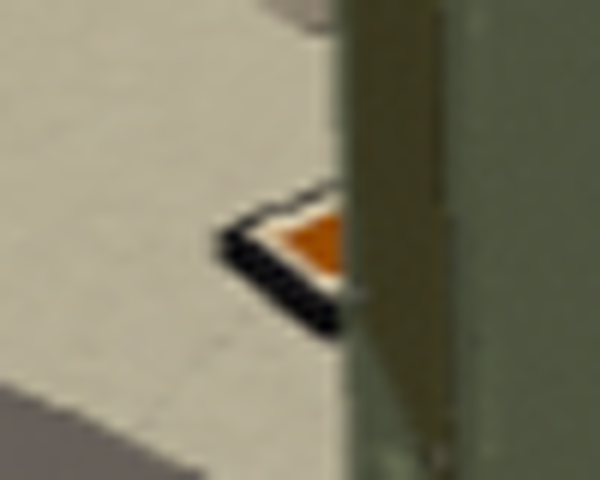

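View pics/side4c.png

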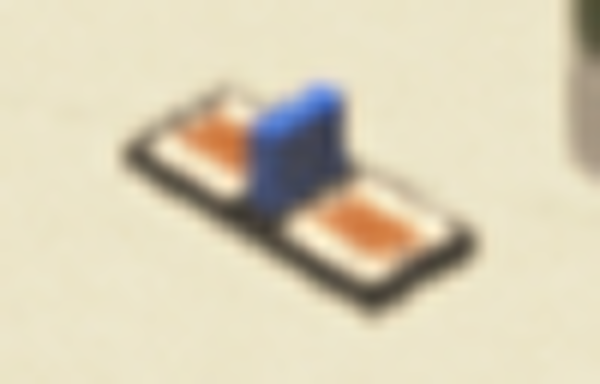

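Emit:
{"op": "arm_command", "data": {
  "moves": [
    {"tx":0.0065,"ty":0.0125,"tz":-0.02,"rx":0,"ry":0,"rz":0.3,"jaw":0.2},
    {"tx":0,"ty":0,"tz":-0.03,"rx":0,"ry":0,"rz":0,"jaw":0.2},
    {"tx":0,"ty":0,"tz":-0.03,"rx":0,"ry":0,"rz":0,"jaw":0.3},
    {"tx":0,"ty":0,"tz":-0.016,"rx":0,"ry":0,"rz":0,"jaw":0.4},
    {"tx":0,"ty":0,"tz":-0.01,"rx":0,"ry":0,"rz":0,"jaw":0.5},
    {"tx":0,"ty":0,"tz":0,"rx":0,"ry":0,"rz":0,"jaw":0.5},
    {"tx":0,"ty":0,"tz":0,"rx":0,"ry":0,"rz":0,"jaw":0.5}
  ]
}}

```text
time_s: 7.87
ee_pos: [0.4931, -0.2453, 0.0135]
orientation: [-0.46, 1.571, -0.644]
force: [0.6, 0.1, 0.0]
opening: 0.048
```

```bash
python3 - <<'E'
from h import *
o=arm.observe();c=snap('wrist','wrist5.png');snap('side','side5.png')
print(o['ee_pos'],o['opening'],o['force'])
x=[.4935,-.246,-.184]
print([proj(c,p,o).round(1).tolist() for p in pose2(x,[(-.018,.006,.042),(-.018,-.006,.042),(.025,.06,.01),(-.025,-.06,.01)])])
E
```

```text
[ 0.49309221 -0.24531507  0.01349345] 0.0479635492927939 [0.59324407 0.13983587 0.01536724]
[[272.7, 211.9], [250.2, 211.9], [347.2, 255.4], [169.6, 186.2]]
```

View pics/wrist5.png

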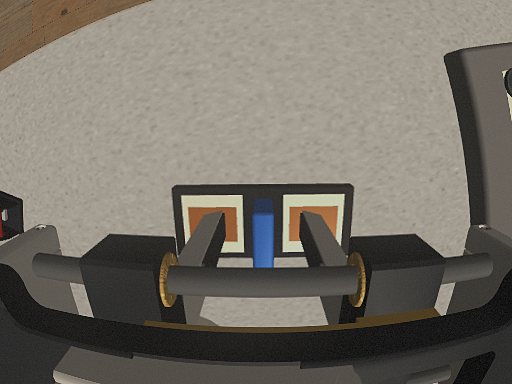

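The open fingers straddle the blue handle (264,230), centred. Now I close the jaws.

Emit:
{"op": "arm_command", "data": {
  "moves": [
    {"tx":0,"ty":0,"tz":0,"rx":0,"ry":0,"rz":0,"jaw":1},
    {"tx":0,"ty":0,"tz":0,"rx":0,"ry":0,"rz":0,"jaw":1},
    {"tx":0,"ty":0,"tz":0,"rx":0,"ry":0,"rz":0,"jaw":1},
    {"tx":0,"ty":0,"tz":0,"rx":0,"ry":0,"rz":0,"jaw":1},
    {"tx":0,"ty":0,"tz":0,"rx":0,"ry":0,"rz":0,"jaw":1},
    {"tx":0,"ty":0,"tz":0,"rx":0,"ry":0,"rz":0,"jaw":1}
  ],
  "grip_force": 30
}}

```text
time_s: 8.47
ee_pos: [0.4928, -0.2451, 0.0136]
orientation: [0.247, 1.571, 0.062]
force: [0.3, 0.6, 2.0]
opening: 0.0117
```

```bash
python3 - <<'E'
from h import *
o=arm.observe();print(o['ee_pos'],o['opening'],o['force'],R.from_euler('xyz',o['orientation']).as_matrix().round(3).tolist())
E
```

```text
[ 0.49281664 -0.24507212  0.01355505] 0.011713495309408368 [0.33471735 0.62900061 1.95360575] [[0.0, 0.184, 0.983], [0.0, 0.983, -0.184], [-1.0, 0.0, 0.0]]
```

Emit:
{"op": "arm_command", "data": {
  "moves": [
    {"tx":0,"ty":0,"tz":0.015,"rx":0,"ry":0,"rz":0,"jaw":1},
    {"tx":0,"ty":0,"tz":0.035,"rx":0,"ry":0,"rz":0,"jaw":1},
    {"tx":0,"ty":0,"tz":0.035,"rx":0,"ry":0,"rz":0,"jaw":1},
    {"tx":0.002,"ty":0.03,"tz":0.02,"rx":0,"ry":0,"rz":5.7,"jaw":1},
    {"tx":0.002,"ty":0.03,"tz":0.02,"rx":0,"ry":0,"rz":5.7,"jaw":1},
    {"tx":0.002,"ty":0.03,"tz":0.02,"rx":0,"ry":0,"rz":5.7,"jaw":1},
    {"tx":0.001,"ty":0.03,"tz":0.015,"rx":0,"ry":0,"rz":0,"jaw":1},
    {"tx":0,"ty":0,"tz":0,"rx":0,"ry":0,"rz":0,"jaw":1},
    {"tx":0,"ty":0,"tz":0,"rx":0,"ry":0,"rz":0,"jaw":1},
    {"tx":0,"ty":0,"tz":0,"rx":0,"ry":0,"rz":0,"jaw":1},
    {"tx":0,"ty":0,"tz":0,"rx":0,"ry":0,"rz":0,"jaw":1}
  ]
}}

```text
time_s: 9.38
ee_pos: [0.4989, -0.1256, 0.1722]
orientation: [2.801, 1.568, 2.914]
force: [-0.0, 0.4, -1.8]
opening: 0.0119
```

```bash
python3 - <<'E'
from h import *
import pickle
o=arm.observe();c=snap('wrist','wrist6.png');pickle.dump((o,c),open('w6.pkl','wb'))
print(o['time_s'],o['ee_pos'],o['opening'],o['force'],R.from_euler('xyz',o['orientation']).as_matrix().round(4).tolist(),o['joint_vel'].round(3))
d=snap('side','side6.png')
cv2.imwrite('pics/cb6.png',cv2.resize(c['pixels'][70:250,330:512],None,fx=4,fy=4,interpolation=cv2.INTER_CUBIC)[:600])
print([proj(c,p,o).round(1).tolist() for p in pose2([.4573,.0195,.114],[(.075,.12,.03),(.075,-.12,.03),(-.075,-.12,.03),(-.075,.12,.03),(.005,.01,.057),(.04,.09,.038),(.04,-.09,.038)])])
E
```

```text
9.3833 [ 0.49891301 -0.12561687  0.17215454] 0.011886596142768024 [-0.04816374  0.43914176 -1.75540833] [[-0.0023, -0.1125, 0.9937], [0.0005, 0.9937, 0.1125], [-1.0, 0.0008, -0.0022]] [-0.009  0.007 -0.002  0.003  0.     0.001]
[[460.4, 217.3], [287.3, 223.0], [288.8, 89.3], [471.1, 105.2], [407.5, 167.7], [450.8, 193.9], [315.5, 195.2]]
```

View pics/wrist6.png

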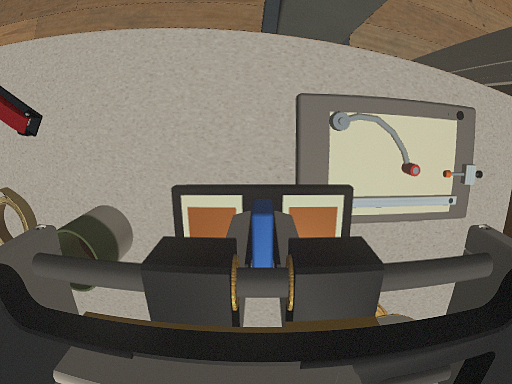

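View pics/cb6.png

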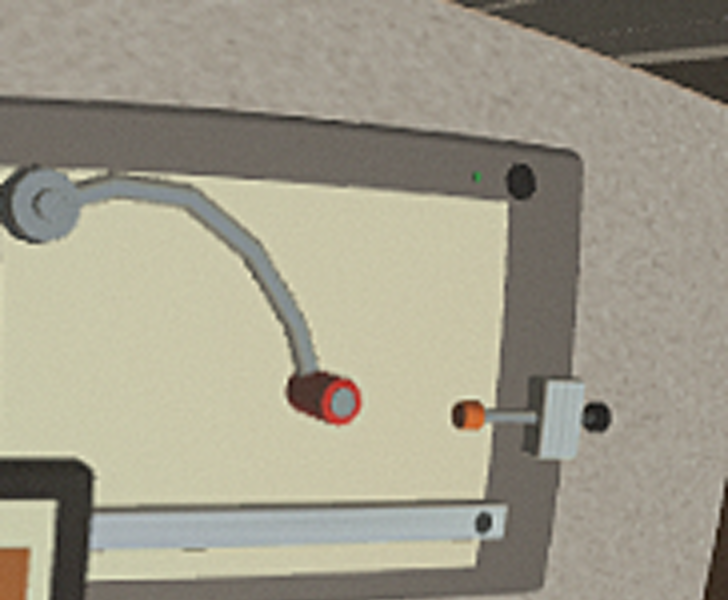

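View pics/side6.png

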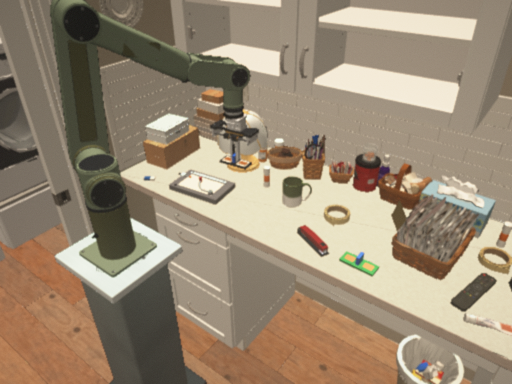

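```bash
python3 - <<'E'
from h import *
import pickle
o,c=pickle.load(open('w6.pkl','rb'))
u=lambda P,k,a:(np.array(P)+.5)/k-.5+np.array(a)
P=u([(342,402),(48,203),(507,508),(503,540),(543,378),(585,380),(578,460),(537,457),(581,152),(546,590)],4,(330,70))
P=np.vstack([P,[(297.5,95)]])
L=[(.005,.01,.057),(-.045,-.075,.045),(.04,.09,.038),(.052,.09,.038),(-.001,.098,.041),(-.001,.116,.041),(.025,.116,.041),(.025,.098,.041),(-.075,.12,.03),(.075,.12,.03),(-.075,-.12,.03)]
x,r=fit(c,P,L,[.45,0,.1],o);print(x);print(r.round(1).tolist())
pd=u((470,415),4,(330,70));w=at(c,pd,.0355,o)
d=w[:2]-x[:2];cs,sn=np.cos(x[2]),np.sin(x[2]);print('pad box', cs*d[0]+sn*d[1],-sn*d[0]+cs*d[1])
pd=u((453,415),4,(330,70));w=at(c,pd,.0355,o)
d=w[:2]-x[:2];print('pad face', cs*d[0]+sn*d[1],-sn*d[0]+cs*d[1])
# frame in hand: top face -x edge corners in tool frame
M=R.from_euler('xyz',o['orientation']).as_matrix()
yaw=np.arctan2(-M[0,1],M[1,1]);print('yaw',yaw)
cv2.imwrite('pics/ch6.png',cv2.resize(c['pixels'][175:255,160:365],None,fx=3.9,fy=3.9,interpolation=cv2.INTER_CUBIC))
for dx in (-.003,0,.003):
    X=[o['ee_pos'][0]+dx*np.cos(yaw),o['ee_pos'][1]+dx*np.sin(yaw),yaw]
    zz=o['ee_pos'][2]-.0135+.01
    print(dx,[proj(c,p,o).round(1).tolist() for p in pose2(X,[(-.025,-.06,zz),(-.025,.06,zz),(.025,.06,zz),(-.018,.006,zz+.032)])])
E
```

```text
[0.45926618 0.02969263 0.12597924]
[[-0.2, 0.4], [-0.3, 1.4], [0.3, -1.2], [0.0, -0.2], [0.7, 0.1], [0.1, -0.1], [-0.3, -0.3], [0.1, 0.5], [1.1, -0.3], [-0.2, 1.0], [-0.4, -1.4]]
pad box 0.011890819923991323 0.07166789973486695
pad face 0.0119255138812974 0.06478979311672534
yaw 0.1127232147838755
-0.003 [[170.1, 181.0], [354.5, 180.7], [348.4, 251.0], [273.8, 205.5]]
0 [[170.4, 185.5], [354.2, 185.2], [347.9, 254.8], [273.7, 210.9]]
0.003 [[170.7, 189.9], [353.9, 189.7], [347.5, 258.6], [273.7, 216.3]]
```

View pics/ch6.png

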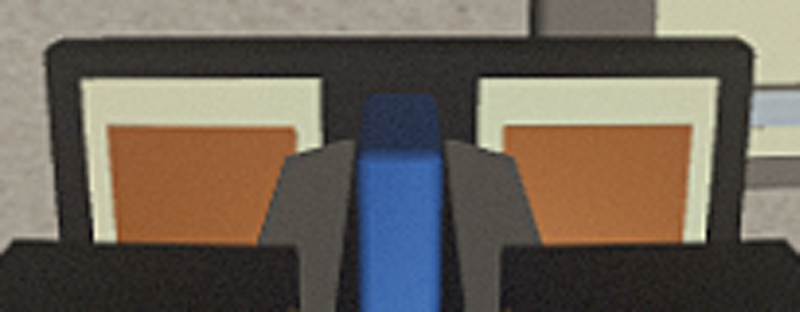

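```bash
python3 - <<'E'
from h import *
x=[.4593,.0297,.126]
L=[(.075,.12,.03),(.075,-.12,.03),(-.075,-.12,.03),(-.075,.12,.03)]
Q=[(.04,.09,.038),(.04,-.09,.038),(.052,-.09,.038),(.052,.09,.038)]
for n,r in (('scene',(195,275,165,280)),('side',(165,207,160,245))):
    c=arm.camera(n);k=7
    im=cv2.resize(c['pixels'][r[0]:r[1],r[2]:r[3]],None,fx=k,fy=k,interpolation=cv2.INTER_CUBIC)
    for S,col in ((L,(0,0,255)),(Q,(255,0,0))):
        p=np.array([((proj(c,w)+.5-[r[2],r[0]])*k) for w in pose2(x,S)]).astype(np.int32)
        cv2.polylines(im,[p],True,col,1)
    for w in pose2(x,[(.005,.01,.057)]):
        cv2.circle(im,tuple(((proj(c,w)+.5-[r[2],r[0]])*k).astype(int)),5,(0,255,0),1)
    cv2.imwrite(f'pics/{n}_ov.png',im)
E
```

```text
(no output)
```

View pics/scene_ov.png

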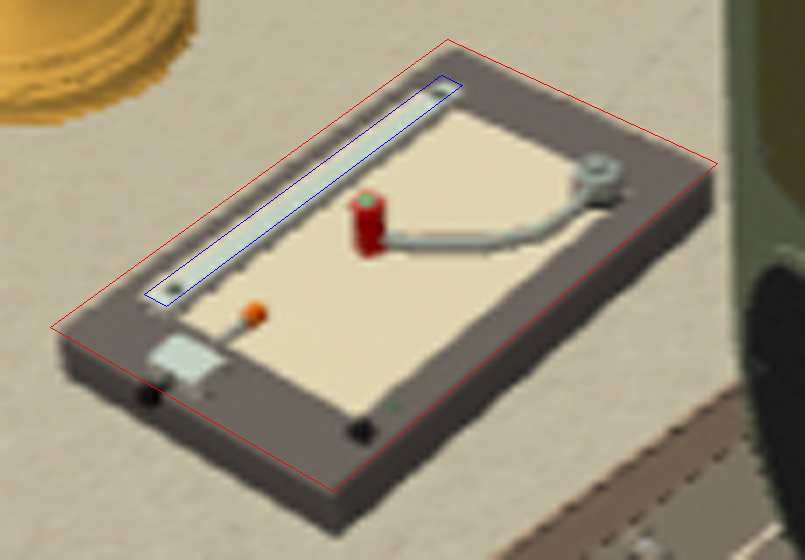

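View pics/side_ov.png

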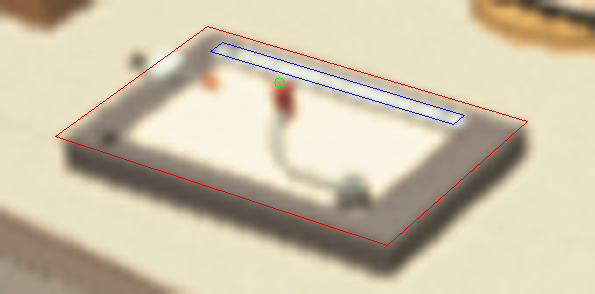

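```bash
python3 - <<'E'
from h import *
s=arm.camera('scene');d=arm.camera('side')
for b in ((236,132),(242,132),(248,132)):
    p,v=ray(s,(163,158));q,w=ray(d,b)
    v/=np.linalg.norm(v);w/=np.linalg.norm(w)
    A=np.c_[v,-w];t=np.linalg.lstsq(A,q-p,rcond=None)[0]
    print(b,p+v*t[0],q+w*t[1],'r_scene',36.5/399*t[0],'leftedge dist',(b[0]-219)/414*t[1])
im=d['pixels'][90:190,190:290];cv2.imwrite('pics/lamp.png',cv2.resize(im,None,fx=6,fy=6))
E
```

```text
(236, 132) [0.70530127 0.0347333  0.16839253] [0.7055484  0.03472399 0.16878704] r_scene 0.11333477537057403 leftedge dist 0.07598990692404994
(242, 132) [0.72694202 0.02205853 0.1545371 ] [0.73177256 0.02183238 0.16228879] r_scene 0.11595583498858719 leftedge dist 0.10357107549779496
(248, 132) [0.74888387 0.00920741 0.14048889] [0.7583334  0.00867636 0.15573388] r_scene 0.11861336317666656 leftedge dist 0.13158398273293545
```

View pics/lamp.png

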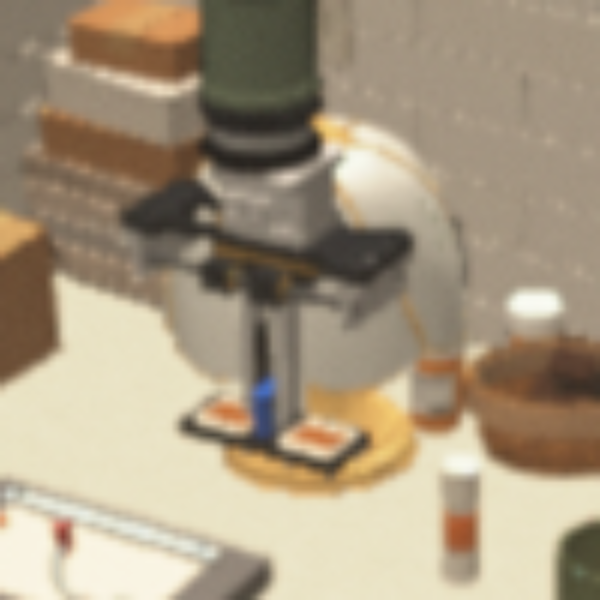

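Emit:
{"op": "arm_command", "data": {
  "moves": [
    {"tx":0.002,"ty":0.0307,"tz":0,"rx":0,"ry":0,"rz":0.65,"jaw":1},
    {"tx":0.002,"ty":0.0307,"tz":0,"rx":0,"ry":0,"rz":0,"jaw":1},
    {"tx":0.002,"ty":0.0307,"tz":0,"rx":0,"ry":0,"rz":0,"jaw":1},
    {"tx":0.002,"ty":0.0307,"tz":-0.01,"rx":0,"ry":0,"rz":0,"jaw":1},
    {"tx":0,"ty":0.0305,"tz":-0.02,"rx":0,"ry":0,"rz":0,"jaw":1},
    {"tx":0,"ty":0,"tz":-0.03,"rx":0,"ry":0,"rz":0,"jaw":1},
    {"tx":0,"ty":0,"tz":-0.025,"rx":0,"ry":0,"rz":0,"jaw":1},
    {"tx":0,"ty":0,"tz":-0.017,"rx":0,"ry":0,"rz":0,"jaw":1},
    {"tx":0,"ty":0,"tz":-0.01,"rx":0,"ry":0,"rz":0,"jaw":1},
    {"tx":0,"ty":0,"tz":0,"rx":0,"ry":0,"rz":0,"jaw":1},
    {"tx":0,"ty":0,"tz":0,"rx":0,"ry":0,"rz":0,"jaw":1}
  ]
}}

```text
time_s: 10.6
ee_pos: [0.508, 0.0279, 0.0615]
orientation: [2.894, 1.57, 3.019]
force: [0.9, 0.2, -2.5]
opening: 0.0114
```

```bash
cat >> h.py <<'E'
BX=np.array([.4593,.0297,.126])
def box(w):
    d=np.asarray(w[:2])-BX[:2];c,s=np.cos(BX[2]),np.sin(BX[2]);return np.array([c*d[0]+s*d[1],-s*d[0]+c*d[1]])*1e3
def bvec(f):
    c,s=np.cos(BX[2]),np.sin(BX[2]);return np.array([c*f[0]+s*f[1],-s*f[0]+c*f[1],f[2]])
def rep():
    o=arm.observe();M=R.from_euler('xyz',o['orientation']).as_matrix()
    print('t',round(o['time_s'],2),'box',box(o['ee_pos']).round(2),'z',(o['ee_pos'][2]*1e3).round(2),'yaw',round(np.arctan2(-M[0,1],M[1,1]),4),'tilt',M[2,1].round(4),M[2,2].round(4),'Fbox',bvec(o['force']).round(2),'T',o['torque'].round(2),'op',round(o['opening']*1e3,2))
    return o
E
python3 - <<'E'
from h import *
import pickle
o=rep();c=snap('wrist','wrist7.png');pickle.dump((o,c),open('w7.pkl','wb'))
snap('scene','scene7.png');snap('side','side7.png')
cv2.imwrite('pics/c7.png',cv2.resize(c['pixels'][60:290,110:430],None,fx=2.4,fy=2.4,interpolation=cv2.INTER_CUBIC))
E
```

```text
t 10.6 box [48.05 -7.86] z 61.47 yaw 0.1246 tilt 0.0001 -0.0004 Fbox [ 0.87  0.12 -2.49] T [ 0.11 -0.17  0.02] op 11.42
```

View pics/wrist7.png

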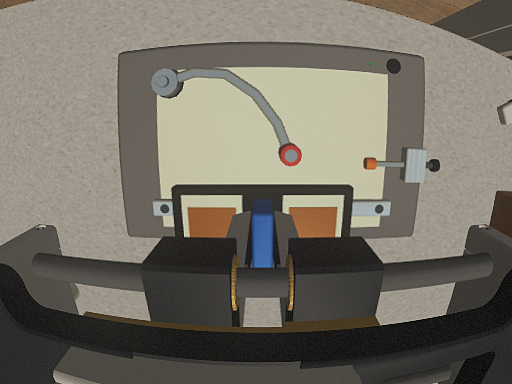

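View pics/side7.png

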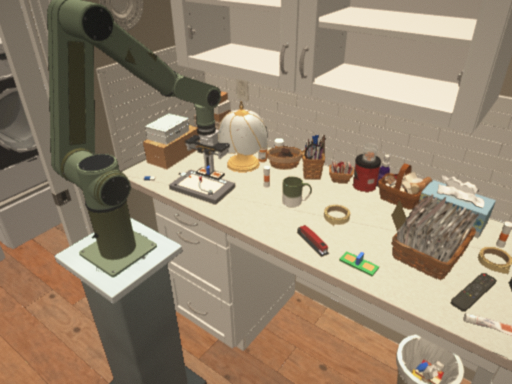

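View pics/scene7.png

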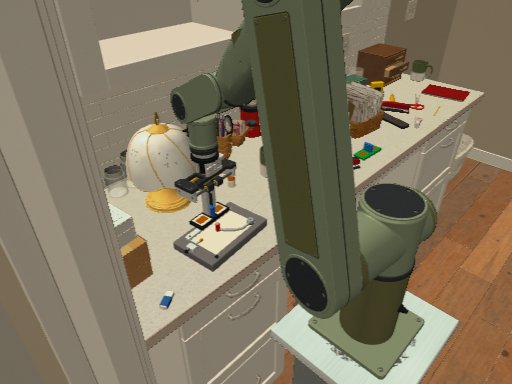

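The frame is held above the fence: its near edge is at row 185, the post at (290,155), the pad at (370,163) and the fence ends at (153,208) and (390,208). I'll refine the box pose from this view.

View pics/c7.png

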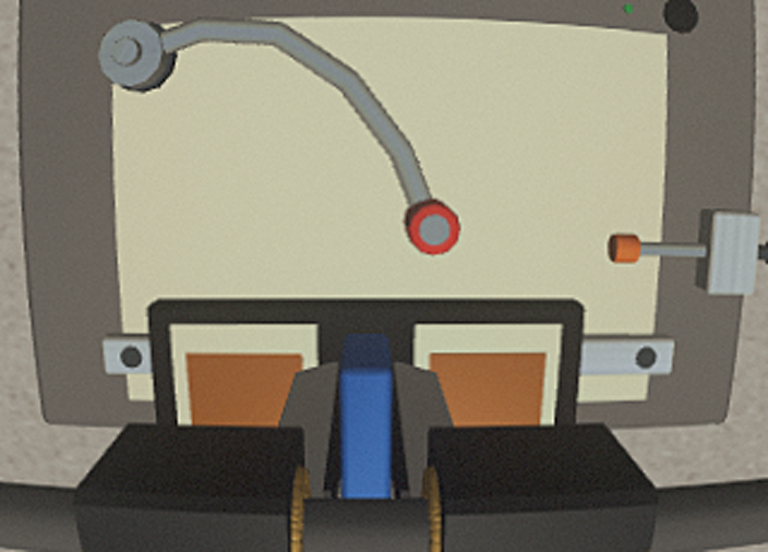

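```bash
python3 - <<'E'
from h import *
import pickle
o,c=pickle.load(open('w7.pkl','rb'))
cv2.imwrite('pics/c7r.png',cv2.resize(c['pixels'][130:245,270:440],None,fx=4.7,fy=4.7,interpolation=cv2.INTER_CUBIC))
cv2.imwrite('pics/c7l.png',cv2.resize(c['pixels'][130:245,110:270],None,fx=4.7,fy=4.7,interpolation=cv2.INTER_CUBIC))
E
```

```text
(no output)
```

View pics/c7r.png

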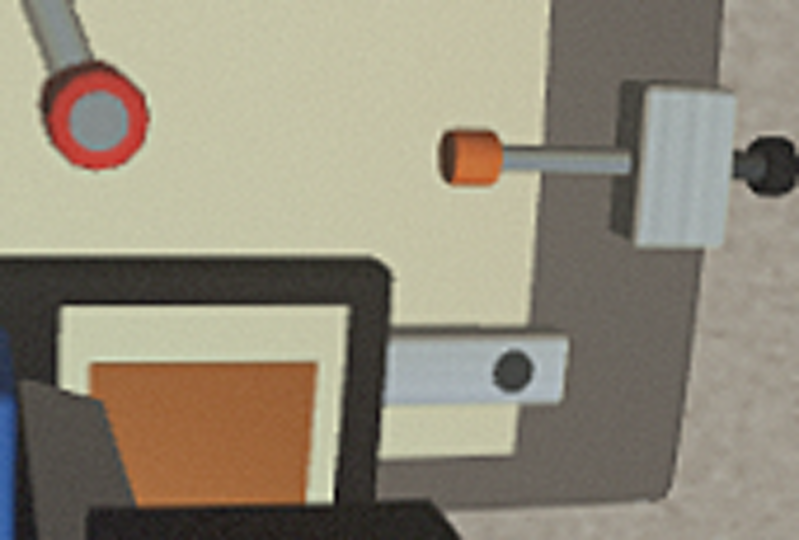

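View pics/c7l.png

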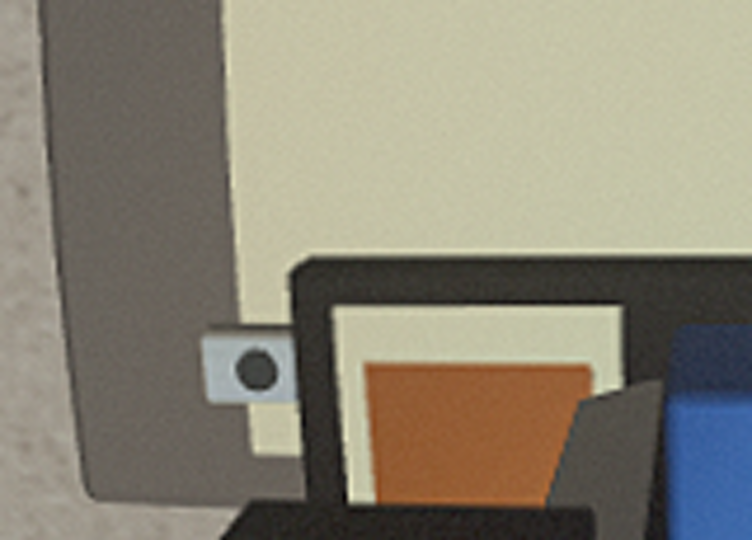

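```bash
python3 - <<'E'
from h import *
import pickle
o,c=pickle.load(open('w7.pkl','rb'))
u=lambda P,k,a:(np.array(P)+.5)/k-.5+np.array(a)
P=np.vstack([u([(99,122),(569,336),(565,403),(645,86),(736,90),(722,248),(634,246),(667,502)],4.7,(270,130)),u([(202,335),(208,403),(86,500)],4.7,(110,130)),[(166,82)]])
L=[(.005,.01,.057),(.04,.09,.038),(.052,.09,.038),(-.001,.098,.041),(-.001,.116,.041),(.025,.116,.041),(.025,.098,.041),(.075,.12,.03),(.04,-.09,.038),(.052,-.09,.038),(.075,-.12,.03),(-.045,-.075,.045)]
x,r=fit(c,P,L,[.45,0,.1],o);print(x);print(r.round(1).tolist())
h.BX=x if False else x
cs,sn=np.cos(x[2]),np.sin(x[2])
pd=u((455,157),4.7,(270,130));w=at(c,pd,.0355,o);d=w[:2]-x[:2];print('pad face', cs*d[0]+sn*d[1],-sn*d[0]+cs*d[1])
d=o['ee_pos'][:2]-x[:2];print('tcp in box', cs*d[0]+sn*d[1],-sn*d[0]+cs*d[1])
# frame: front edge top corners w/ z unknown
M=R.from_euler('xyz',o['orientation']).as_matrix();yaw=np.arctan2(-M[0,1],M[1,1])
Pf=np.vstack([u([(291,258),],4.7,(110,130)),u([(391,258)],4.7,(270,130))])
f=lambda q:(np.array([proj(c,p,o) for p in pose2([q[0],q[1],yaw],[(-.025,-.06,q[2]),(-.025,.06,q[2])])])-Pf).ravel()
q=least_squares(f,[.5,.03,.057]).x;d=q[:2]-x[:2];print('frame',q,f(q).round(2),'box', cs*d[0]+sn*d[1],-sn*d[0]+cs*d[1])
E
```

```text
[0.45840626 0.02984091 0.1208367 ]
[[0.5, -0.2], [0.7, -0.4], [-0.3, 0.4], [0.2, -0.3], [0.9, -0.0], [0.8, 0.1], [-0.3, 0.3], [1.9, 1.3], [-0.7, -0.5], [-0.4, 0.3], [-1.2, 2.0], [-2.6, -0.5]]Traceback (most recent call last):
  File "<stdin>", line 8, in <module>
NameError: name 'h' is not defined
```

```bash
sed -i 's/^BX=.*/BX=np.array([.4587,.0298,.123])/' h.py; python3 - <<'E'
from h import *
import pickle
o,c=pickle.load(open('w7.pkl','rb'))
u=lambda P,k,a:(np.array(P)+.5)/k-.5+np.array(a)
for px in ((440,157),(455,157),(463,157)): print('pad',px,box(at(c,u(px,4.7,(270,130)),.0355,o)))
print('tcp',box(o['ee_pos']))
M=R.from_euler('xyz',o['orientation']).as_matrix();yaw=np.arctan2(-M[0,1],M[1,1])
Pf=np.vstack([u([(291,258),],4.7,(110,130)),u([(391,258)],4.7,(270,130))])
f=lambda q:(np.array([proj(c,p,o) for p in pose2([q[0],q[1],yaw],[(-.025,-.06,q[2]),(-.025,.06,q[2])])])-Pf).ravel()
q=least_squares(f,[.5,.03,.057]).x;print('frame',q,f(q).round(2),box(q))
E
```

```text
pad (440, 157) [11.99205403 65.41538389]
pad (455, 157) [11.94201514 67.93067164]
pad (463, 157) [11.91457292 69.28010669]
tcp [48.65680259 -7.8842719 ]
frame [0.50804858 0.02785262 0.05507886] [ 0.    0.12  0.   -0.12] [48.73683254 -7.98724952]
```

Emit:
{"op": "arm_command", "data": {
  "moves": [
    {"tx":-0.0041,"ty":-0.0005,"tz":0,"rx":0,"ry":0,"rz":0,"jaw":1},
    {"tx":-0.0041,"ty":-0.0005,"tz":0,"rx":0,"ry":0,"rz":0,"jaw":1},
    {"tx":-0.0041,"ty":-0.0005,"tz":0,"rx":0,"ry":0,"rz":0,"jaw":1},
    {"tx":-0.0041,"ty":-0.0005,"tz":0,"rx":0,"ry":0,"rz":0,"jaw":1},
    {"tx":-0.0041,"ty":-0.0005,"tz":0,"rx":0,"ry":0,"rz":0,"jaw":1},
    {"tx":0,"ty":0,"tz":0,"rx":0,"ry":0,"rz":0,"jaw":1}
  ]
}}

```text
time_s: 11.25
ee_pos: [0.4895, 0.0263, 0.0628]
orientation: [0.076, 1.564, 0.2]
force: [4.6, 2.5, -2.4]
opening: 0.0119
```

```bash
python3 - <<'E'
from h import *
o=rep();c=snap('wrist','wrist8.png')
E
```

```text
t 11.25 box [30.13 -7.26] z 62.83 yaw 0.1239 tilt 0.0005 0.0068 Fbox [ 4.86  1.93 -2.36] T [ 0.5  -1.06 -0.14] op 11.92
```

View pics/wrist8.png

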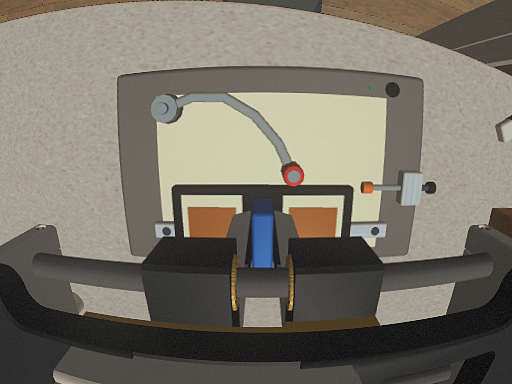

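Emit:
{"op": "arm_command", "data": {
  "moves": [
    {"tx":-0.0041,"ty":-0.0005,"tz":0,"rx":0,"ry":0,"rz":0,"jaw":1},
    {"tx":-0.0041,"ty":-0.0005,"tz":0,"rx":0,"ry":0,"rz":0,"jaw":1},
    {"tx":-0.0041,"ty":-0.0005,"tz":0,"rx":0,"ry":0,"rz":0,"jaw":1},
    {"tx":-0.0041,"ty":-0.0005,"tz":0,"rx":0,"ry":0,"rz":0,"jaw":1},
    {"tx":0,"ty":0,"tz":0,"rx":0,"ry":0,"rz":0,"jaw":1},
    {"tx":0,"ty":0,"tz":0,"rx":0,"ry":0,"rz":0,"jaw":1},
    {"tx":0,"ty":0,"tz":0,"rx":0,"ry":0,"rz":0,"jaw":1}
  ]
}}

```text
time_s: 11.88
ee_pos: [0.4745, 0.0243, 0.0632]
orientation: [0.031, 1.562, 0.154]
force: [5.5, 2.9, -1.6]
opening: 0.0116
```

```bash
python3 - <<'E'
from h import *
import pickle
o=rep();c=snap('wrist','wrist9.png');pickle.dump((o,c),open('w9.pkl','wb'))
cv2.imwrite('pics/c9r.png',cv2.resize(c['pixels'][130:275,270:440],None,fx=4,fy=4,interpolation=cv2.INTER_CUBIC))
E
```

```text
t 11.88 box [15.01 -7.41] z 63.23 yaw 0.1235 tilt 0.0003 0.0091 Fbox [ 5.84  2.2  -1.65] T [ 0.65 -1.35 -0.2 ] op 11.65
```

View pics/wrist9.png

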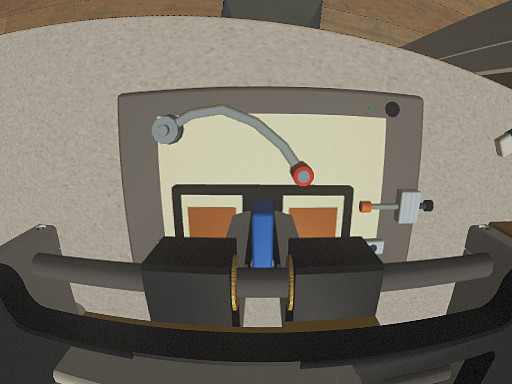

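View pics/c9r.png

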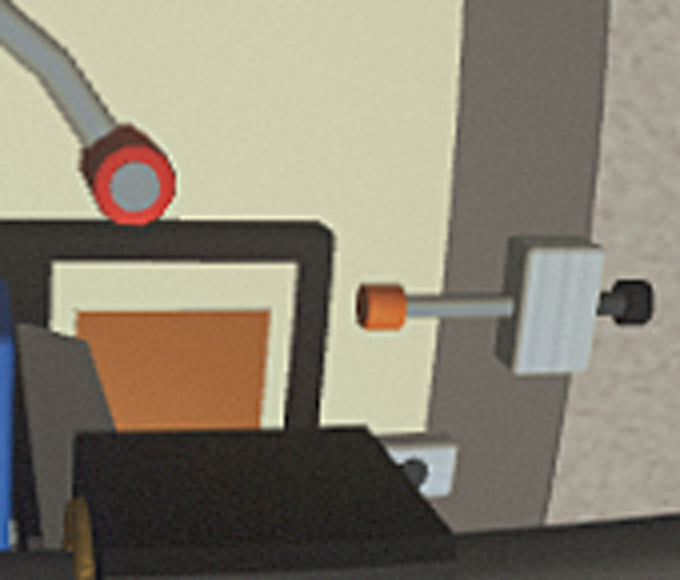

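Emit:
{"op": "arm_command", "data": {
  "moves": [
    {"tx":-0.002,"ty":-0.0002,"tz":0,"rx":0,"ry":0,"rz":0,"jaw":1},
    {"tx":-0.002,"ty":-0.0002,"tz":0,"rx":0,"ry":0,"rz":0,"jaw":1},
    {"tx":0,"ty":0,"tz":0,"rx":0,"ry":0,"rz":0,"jaw":1},
    {"tx":0,"ty":0,"tz":0,"rx":0,"ry":0,"rz":0,"jaw":1}
  ]
}}

```text
time_s: 12.27
ee_pos: [0.4707, 0.0242, 0.0633]
orientation: [0.082, 1.561, 0.206]
force: [5.8, 3.1, -2.5]
opening: 0.0119
```

```bash
python3 - <<'E'
from h import *
import pickle
o=rep();c=snap('wrist','wrist10.png');d=snap('side','side10.png');s=snap('scene','scene10.png');pickle.dump((o,c),open('w10.pkl','wb'))
cv2.imwrite('pics/side10c.png',cv2.resize(d['pixels'][150:210,160:245],None,fx=8,fy=8,interpolation=cv2.INTER_CUBIC))
cv2.imwrite('pics/scene10c.png',cv2.resize(s['pixels'][195:275,165:280],None,fx=6.5,fy=6.5,interpolation=cv2.INTER_CUBIC))
E
```

```text
t 12.27 box [11.24 -7.08] z 63.31 yaw 0.1232 tilt 0.0008 0.0096 Fbox [ 6.11  2.33 -2.48] T [ 0.85 -1.33 -0.23] op 11.86
```

View pics/side10c.png

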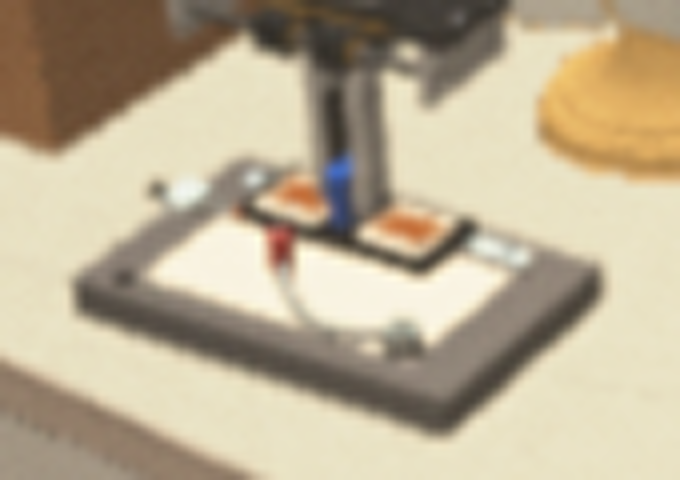

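View pics/scene10c.png

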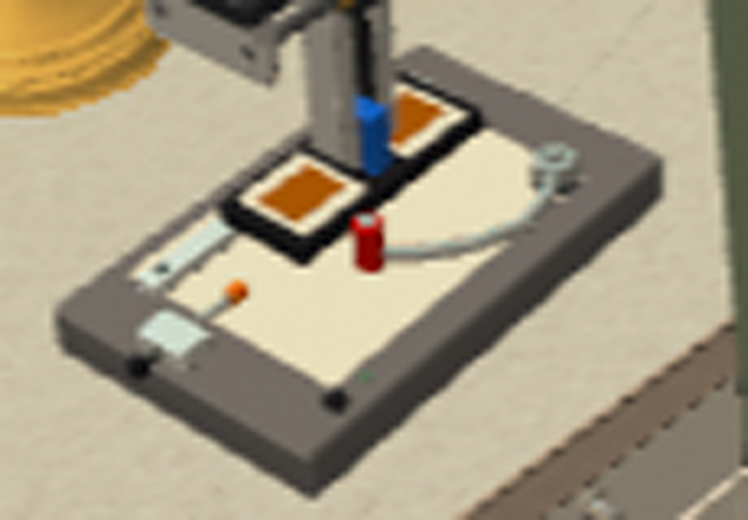

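Emit:
{"op": "arm_command", "data": {
  "moves": [
    {"tx":0,"ty":0,"tz":-0.003,"rx":0,"ry":0,"rz":0,"jaw":1},
    {"tx":0,"ty":0,"tz":-0.003,"rx":0,"ry":0,"rz":0,"jaw":1},
    {"tx":0,"ty":0,"tz":-0.003,"rx":0,"ry":0,"rz":0,"jaw":1},
    {"tx":0,"ty":0,"tz":-0.003,"rx":0,"ry":0,"rz":0,"jaw":1},
    {"tx":0,"ty":0,"tz":-0.002,"rx":0,"ry":0,"rz":0,"jaw":1},
    {"tx":0,"ty":0,"tz":0,"rx":0,"ry":0,"rz":0,"jaw":1},
    {"tx":0,"ty":0,"tz":0,"rx":0,"ry":0,"rz":0,"jaw":1}
  ]
}}

```text
time_s: 13.0
ee_pos: [0.4708, 0.0232, 0.0493]
orientation: [-0.127, 1.562, -0.003]
force: [5.6, 0.5, -1.8]
opening: 0.0117
```

```bash
python3 - <<'E'
from h import *
o=rep();d=arm.camera('side');s=snap('wrist','wrist11.png')
cv2.imwrite('pics/side11c.png',cv2.resize(d['pixels'][150:210,160:245],None,fx=8,fy=8,interpolation=cv2.INTER_CUBIC))
E
```

```text
t 13.0 box [11.17 -8.06] z 49.3 yaw 0.124 tilt -0.0011 0.009 Fbox [ 5.62 -0.24 -1.84] T [ 0.32 -1.22 -0.16] op 11.68
```

View pics/side11c.png

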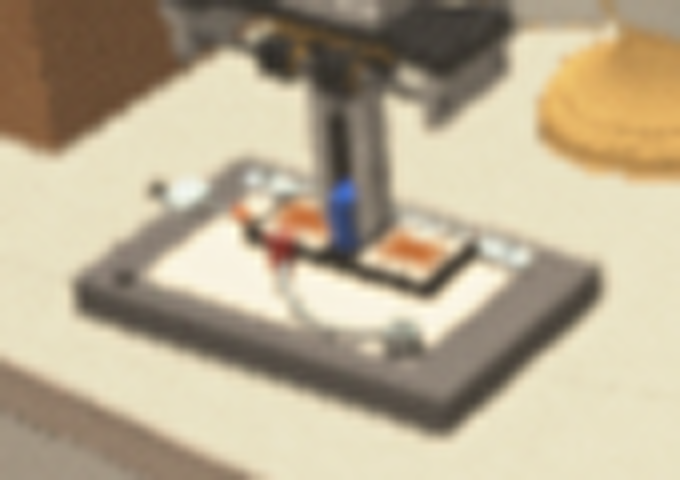

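View pics/wrist11.png

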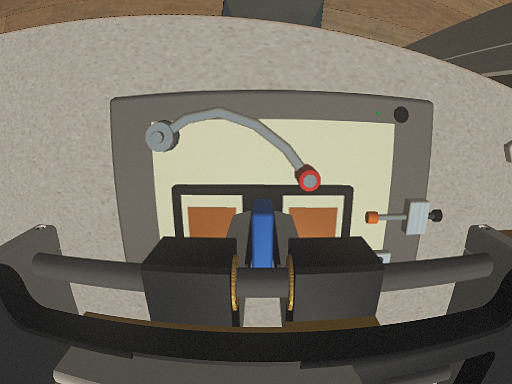

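Lowering is free so far: there is no vertical load and the fence shows behind the frame. I'll go on in small steps until it touches down.

Emit:
{"op": "arm_command", "data": {
  "moves": [
    {"tx":0,"ty":0,"tz":-0.0015,"rx":0,"ry":0,"rz":0,"jaw":1},
    {"tx":0,"ty":0,"tz":-0.0015,"rx":0,"ry":0,"rz":0,"jaw":1},
    {"tx":0,"ty":0,"tz":-0.001,"rx":0,"ry":0,"rz":0,"jaw":1},
    {"tx":0,"ty":0,"tz":0,"rx":0,"ry":0,"rz":0,"jaw":1}
  ]
}}

```text
time_s: 13.43
ee_pos: [0.4711, 0.0231, 0.0456]
orientation: [-0.145, 1.561, -0.021]
force: [5.4, 1.3, 0.9]
opening: 0.0115
```

```bash
python3 - <<'E'
from h import *
o=rep()
E
```

```text
t 13.43 box [11.5 -8.2] z 45.57 yaw 0.124 tilt -0.0014 0.0096 Fbox [5.56 0.65 0.91] T [ 0.31 -1.25 -0.14] op 11.48
```

Emit:
{"op": "arm_command", "data": {
  "moves": [
    {"tx":0,"ty":0,"tz":-0.001,"rx":0,"ry":0,"rz":0,"jaw":1},
    {"tx":0,"ty":0,"tz":0,"rx":0,"ry":0,"rz":0,"jaw":1},
    {"tx":0,"ty":0,"tz":0,"rx":0,"ry":0,"rz":0,"jaw":1}
  ]
}}

```text
time_s: 13.68
ee_pos: [0.4711, 0.0231, 0.0446]
orientation: [-0.146, 1.561, -0.022]
force: [4.9, 1.7, 0.1]
opening: 0.0123
```

```bash
python3 - <<'E'
from h import *
o=rep()
E
```

```text
t 13.68 box [11.52 -8.19] z 44.64 yaw 0.124 tilt -0.0014 0.0096 Fbox [5.07 1.13 0.05] T [ 0.29 -1.16 -0.16] op 12.29
```

Emit:
{"op": "arm_command", "data": {
  "moves": [
    {"tx":0,"ty":0,"tz":-0.001,"rx":0,"ry":0,"rz":0,"jaw":1},
    {"tx":0,"ty":0,"tz":-0.001,"rx":0,"ry":0,"rz":0,"jaw":1},
    {"tx":0,"ty":0,"tz":0,"rx":0,"ry":0,"rz":0,"jaw":1},
    {"tx":0,"ty":0,"tz":0,"rx":0,"ry":0,"rz":0,"jaw":1}
  ]
}}

```text
time_s: 14.02
ee_pos: [0.4715, 0.023, 0.0437]
orientation: [-0.159, 1.561, -0.035]
force: [3.0, 0.7, 6.5]
opening: 0.0123
```

```bash
python3 - <<'E'
from h import *
o=rep()
E
```

```text
t 14.02 box [11.87 -8.31] z 43.68 yaw 0.1242 tilt -0.0016 0.0098 Fbox [3.09 0.3  6.51] T [ 0.4  -0.63 -0.13] op 12.29
```

Emit:
{"op": "arm_command", "data": {
  "moves": [
    {"tx":0.001,"ty":0.0001,"tz":0.0007,"rx":0,"ry":0,"rz":0,"jaw":1},
    {"tx":0.001,"ty":0.0001,"tz":0,"rx":0,"ry":0,"rz":0,"jaw":1},
    {"tx":0.001,"ty":0.0001,"tz":0,"rx":0,"ry":0,"rz":0,"jaw":1},
    {"tx":0.001,"ty":0.0001,"tz":0,"rx":0,"ry":0,"rz":0,"jaw":1},
    {"tx":0,"ty":0,"tz":0,"rx":0,"ry":0,"rz":0,"jaw":1},
    {"tx":0,"ty":0,"tz":0,"rx":0,"ry":0,"rz":0,"jaw":1}
  ]
}}

```text
time_s: 14.52
ee_pos: [0.472, 0.0231, 0.0435]
orientation: [-0.724, 1.569, -0.599]
force: [-1.9, -1.2, 15.0]
opening: 0.0115
```

```bash
python3 - <<'E'
from h import *
o=rep()
E
```

```text
t 14.52 box [12.34 -8.3 ] z 43.5 yaw 0.1252 tilt -0.0014 0.0016 Fbox [-1.99 -0.94 15.01] T [-0.01  0.4  -0.1 ] op 11.5
```

Emit:
{"op": "arm_command", "data": {
  "moves": [
    {"tx":0,"ty":0,"tz":0.0009,"rx":0,"ry":0,"rz":0,"jaw":1},
    {"tx":0,"ty":0,"tz":0.0009,"rx":0,"ry":0,"rz":0,"jaw":1},
    {"tx":0,"ty":0,"tz":0,"rx":0,"ry":0,"rz":0,"jaw":1},
    {"tx":0,"ty":0,"tz":0,"rx":0,"ry":0,"rz":0,"jaw":1}
  ]
}}

```text
time_s: 14.85
ee_pos: [0.4726, 0.0231, 0.0437]
orientation: [-0.406, 1.567, -0.281]
force: [4.3, -1.8, 1.0]
opening: 0.0115
```

```bash
python3 - <<'E'
from h import *
import pickle
o=rep();c=snap('wrist','wrist12.png');pickle.dump((o,c),open('w12.pkl','wb'))
for n,r,k in (('side',(150,210,160,245),8),('scene',(195,275,165,280),6.5)):
    d=arm.camera(n)
    cv2.imwrite(f'pics/{n}12c.png',cv2.resize(d['pixels'][r[0]:r[1],r[2]:r[3]],None,fx=k,fy=k,interpolation=cv2.INTER_CUBIC))
cv2.imwrite('pics/w12c.png',cv2.resize(c['pixels'][130:275,270:440],None,fx=4,fy=4,interpolation=cv2.INTER_CUBIC))
E
```

```text
t 14.85 box [12.97 -8.35] z 43.66 yaw 0.1251 tilt -0.0015 0.0035 Fbox [ 4.05 -2.29  0.98] T [-0.19 -1.   -0.1 ] op 11.52
```

View pics/side12c.png

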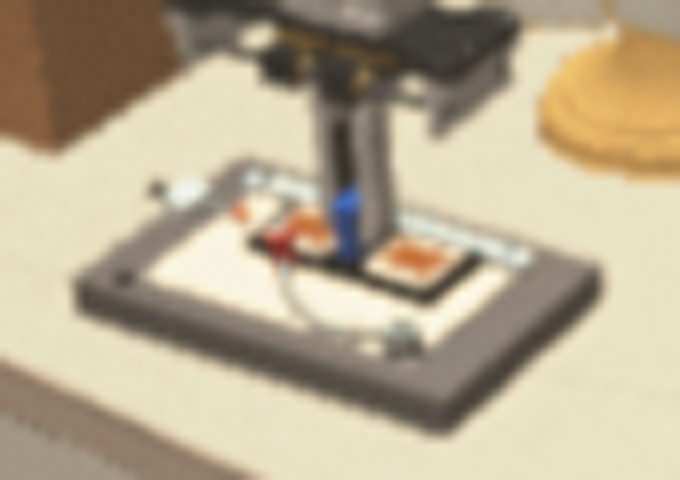

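View pics/scene12c.png

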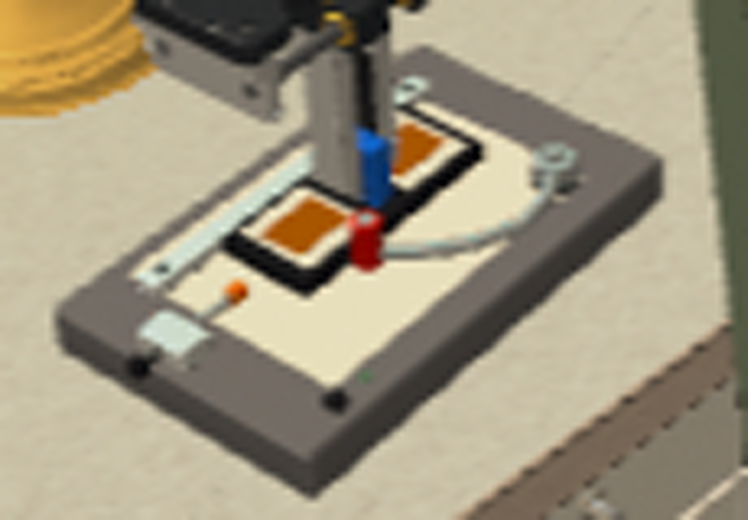

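View pics/w12c.png

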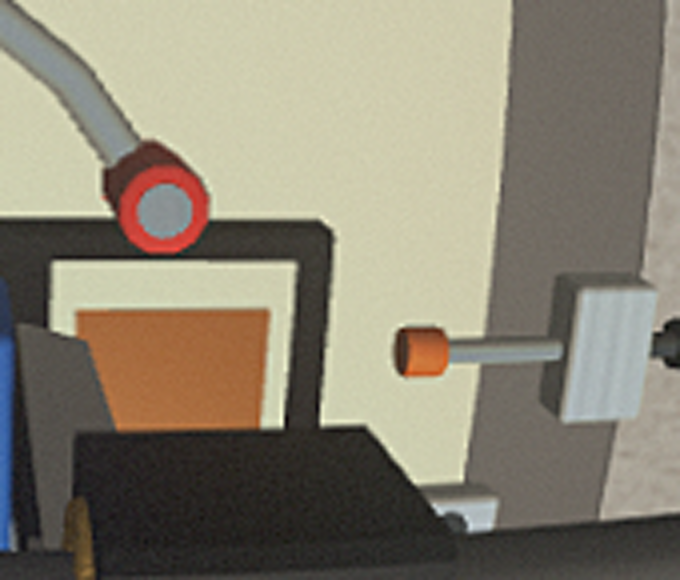

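The frame lies flat between arm and fence with a small gap left at the fence (x≈13). I ease it towards the fence.

Emit:
{"op": "arm_command", "data": {
  "moves": [
    {"tx":0.001,"ty":0.0001,"tz":0.0002,"rx":0,"ry":0,"rz":0,"jaw":1},
    {"tx":0.001,"ty":0.0001,"tz":0.0002,"rx":0,"ry":0,"rz":0,"jaw":1},
    {"tx":0,"ty":0,"tz":0,"rx":0,"ry":0,"rz":0,"jaw":1},
    {"tx":0,"ty":0,"tz":0,"rx":0,"ry":0,"rz":0,"jaw":1}
  ]
}}

```text
time_s: 15.33
ee_pos: [0.473, 0.0233, 0.0435]
orientation: [-1.769, 1.57, -1.644]
force: [1.8, -4.3, 4.2]
opening: 0.0117
```

```bash
python3 - <<'E'
from h import *
o=rep()
E
```

```text
t 15.33 box [13.36 -8.16] z 43.53 yaw 0.1252 tilt -0.001 -0.0002 Fbox [ 1.26 -4.46  4.24] T [-0.64 -0.55 -0.13] op 11.7
```

Emit:
{"op": "arm_command", "data": {
  "moves": [
    {"tx":0.001,"ty":0.0001,"tz":0.0006,"rx":0,"ry":0,"rz":0,"jaw":1},
    {"tx":0.001,"ty":0.0001,"tz":0.0002,"rx":0,"ry":0,"rz":0,"jaw":1},
    {"tx":0,"ty":0,"tz":0,"rx":0,"ry":0,"rz":0,"jaw":1},
    {"tx":0,"ty":0,"tz":0,"rx":0,"ry":0,"rz":0,"jaw":1}
  ]
}}

```text
time_s: 15.67
ee_pos: [0.4731, 0.0236, 0.0436]
orientation: [-3.025, 1.567, -2.9]
force: [-1.1, -6.0, 3.7]
opening: 0.012
```

```bash
python3 - <<'E'
from h import *
o=rep();c=snap('wrist','wrist13.png')
cv2.imwrite('pics/w13c.png',cv2.resize(c['pixels'][130:275,270:440],None,fx=4,fy=4,interpolation=cv2.INTER_CUBIC))
for n,r,k in (('scene',(205,265,175,255),9),):
    d=arm.camera(n)
    cv2.imwrite(f'pics/{n}13c.png',cv2.resize(d['pixels'][r[0]:r[1],r[2]:r[3]],None,fx=k,fy=k,interpolation=cv2.INTER_CUBIC))
E
```

```text
t 15.67 box [13.53 -7.91] z 43.61 yaw 0.1253 tilt -0.0005 -0.0041 Fbox [-1.8  -5.86  3.74] T [-0.92 -0.08 -0.16] op 11.97
```

View pics/scene13c.png

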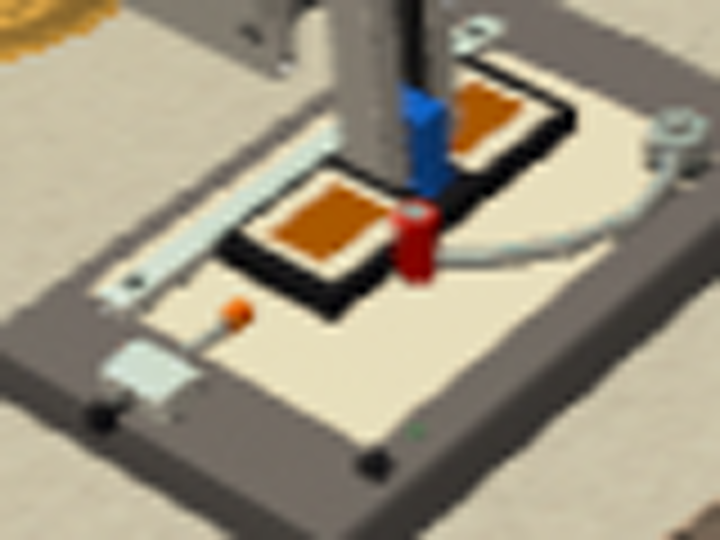

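Contact with the fence: Fx has changed sign, the frame has stopped moving in x, and the picture shows its edge at the fence. I relax the x and z preload and start sliding along +y of the box.

Emit:
{"op": "arm_command", "data": {
  "moves": [
    {"tx":-0.0005,"ty":0,"tz":0.0003,"rx":0,"ry":0,"rz":0,"jaw":1},
    {"tx":-0.0002,"ty":0.002,"tz":0,"rx":0,"ry":0,"rz":0,"jaw":1},
    {"tx":-0.0003,"ty":0.002,"tz":0,"rx":0,"ry":0,"rz":0,"jaw":1},
    {"tx":-0.0002,"ty":0.002,"tz":0,"rx":0,"ry":0,"rz":0,"jaw":1},
    {"tx":0,"ty":0,"tz":0,"rx":0,"ry":0,"rz":0,"jaw":1},
    {"tx":0,"ty":0,"tz":0,"rx":0,"ry":0,"rz":0,"jaw":1}
  ]
}}

```text
time_s: 16.27
ee_pos: [0.4723, 0.0303, 0.0436]
orientation: [2.929, 1.568, 3.054]
force: [0.0, -3.2, -1.0]
opening: 0.0119
```

```bash
python3 - <<'E'
from h import *
o=rep()
E
```

```text
t 16.27 box [13.58 -1.18] z 43.62 yaw 0.1252 tilt 0.0006 -0.0028 Fbox [-0.39 -3.13 -1.03] T [-0.62 -0.25 -0.14] op 11.87
```

Emit:
{"op": "arm_command", "data": {
  "moves": [
    {"tx":-0.0002,"ty":0.002,"tz":-0.0002,"rx":0,"ry":0,"rz":0,"jaw":1},
    {"tx":-0.0003,"ty":0.002,"tz":0,"rx":0,"ry":0,"rz":0,"jaw":1},
    {"tx":-0.0002,"ty":0.002,"tz":0,"rx":0,"ry":0,"rz":0,"jaw":1},
    {"tx":0,"ty":0,"tz":0,"rx":0,"ry":0,"rz":0,"jaw":1},
    {"tx":0,"ty":0,"tz":0,"rx":0,"ry":0,"rz":0,"jaw":1}
  ]
}}

```text
time_s: 16.68
ee_pos: [0.4716, 0.036, 0.0436]
orientation: [3.122, 1.568, -3.036]
force: [-0.3, -5.2, -0.1]
opening: 0.0117
```

```bash
python3 - <<'E'
from h import *
import pickle
o=rep();c=snap('wrist','wrist14.png');pickle.dump((o,c),open('w14.pkl','wb'))
cv2.imwrite('pics/w14c.png',cv2.resize(c['pixels'][130:275,270:440],None,fx=4,fy=4,interpolation=cv2.INTER_CUBIC))
E
```

```text
t 16.68 box [13.59  4.55] z 43.64 yaw 0.1253 tilt 0.0001 -0.0029 Fbox [-0.96 -5.09 -0.13] T [-0.9  -0.01 -0.2 ] op 11.69
```

View pics/w14c.png

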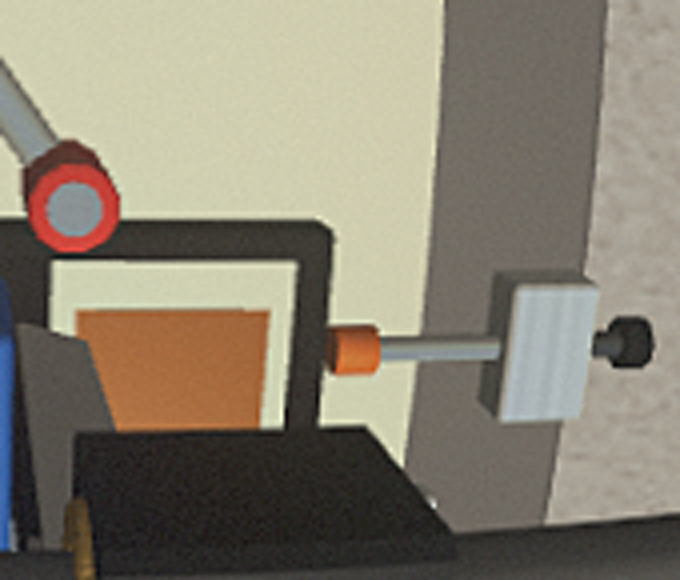

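Emit:
{"op": "arm_command", "data": {
  "moves": [
    {"tx":-0.0001,"ty":0.001,"tz":0,"rx":0,"ry":0,"rz":0,"jaw":1},
    {"tx":0,"ty":0,"tz":0,"rx":0,"ry":0,"rz":0,"jaw":1},
    {"tx":0,"ty":0,"tz":0,"rx":0,"ry":0,"rz":0,"jaw":1}
  ]
}}

```text
time_s: 16.98
ee_pos: [0.4715, 0.0367, 0.0437]
orientation: [-2.993, 1.568, -2.867]
force: [-1.5, -5.0, 0.6]
opening: 0.0119
```

```bash
python3 - <<'E'
from h import *
o=rep()
E
```

```text
t 16.98 box [13.59  5.24] z 43.67 yaw 0.1254 tilt -0.0005 -0.003 Fbox [-2.1  -4.78  0.61] T [-1.1   0.07 -0.17] op 11.89
```

Emit:
{"op": "arm_command", "data": {
  "moves": [
    {"tx":-0.0001,"ty":0.001,"tz":0,"rx":0,"ry":0,"rz":0,"jaw":1},
    {"tx":0,"ty":0,"tz":0,"rx":0,"ry":0,"rz":0,"jaw":1},
    {"tx":0,"ty":0,"tz":0,"rx":0,"ry":0,"rz":0,"jaw":1}
  ]
}}

```text
time_s: 17.23
ee_pos: [0.4715, 0.0376, 0.0437]
orientation: [-2.962, 1.568, -2.837]
force: [-1.8, -6.0, 0.8]
opening: 0.0116
```

```bash
python3 - <<'E'
from h import *
import pickle
o=rep();c=snap('wrist','wrist15.png');pickle.dump((o,c),open('w15.pkl','wb'))
cv2.imwrite('pics/w15c.png',cv2.resize(c['pixels'][190:250,330:440],None,fx=7,fy=7,interpolation=cv2.INTER_CUBIC))
o,c=pickle.load(open('w14.pkl','rb'))
cv2.imwrite('pics/w14d.png',cv2.resize(c['pixels'][190:250,330:440],None,fx=7,fy=7,interpolation=cv2.INTER_CUBIC))
E
```

```text
t 17.23 box [13.61  6.17] z 43.68 yaw 0.1253 tilt -0.0006 -0.003 Fbox [-2.47 -5.71  0.82] T [-1.19  0.1  -0.15] op 11.64
```

View pics/w14d.png

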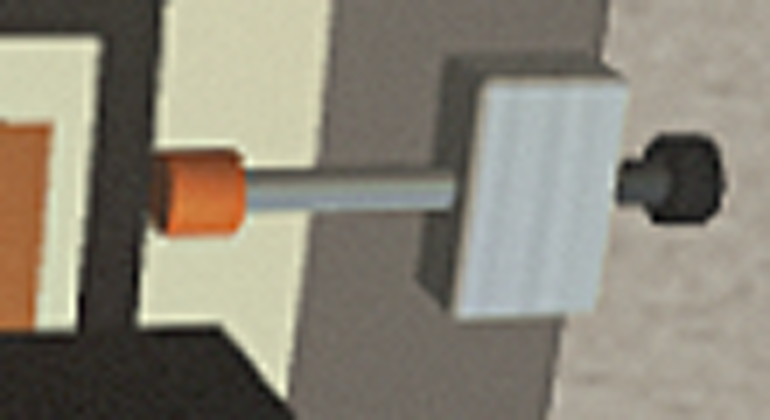

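View pics/w15c.png

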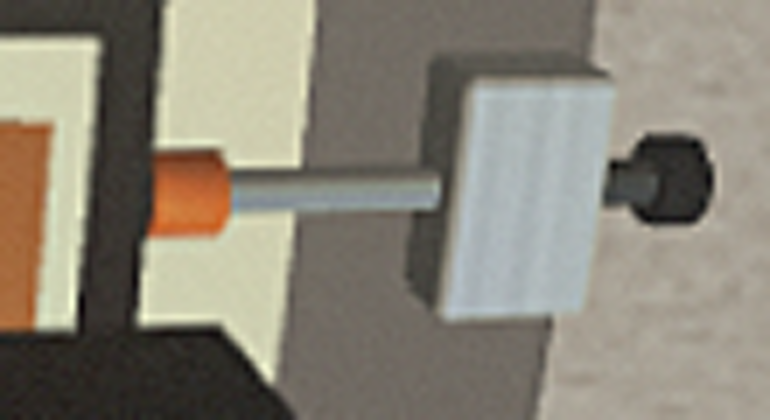

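Emit:
{"op": "arm_command", "data": {
  "moves": [
    {"tx":-0.0001,"ty":0.001,"tz":0,"rx":0,"ry":0,"rz":0,"jaw":1},
    {"tx":-0.0001,"ty":0.001,"tz":0,"rx":0,"ry":0,"rz":0,"jaw":1},
    {"tx":0,"ty":0,"tz":0,"rx":0,"ry":0,"rz":0,"jaw":1},
    {"tx":0,"ty":0,"tz":0,"rx":0,"ry":0,"rz":0,"jaw":1}
  ]
}}

```text
time_s: 17.62
ee_pos: [0.4713, 0.0388, 0.0438]
orientation: [-2.551, 1.567, -2.425]
force: [-1.5, -8.2, -0.2]
opening: 0.0116
```

```bash
python3 - <<'E'
from h import *
import pickle
o=rep();c=snap('wrist','wrist16.png');pickle.dump((o,c),open('w16.pkl','wb'))
cv2.imwrite('pics/w16c.png',cv2.resize(c['pixels'][190:250,330:440],None,fx=7,fy=7,interpolation=cv2.INTER_CUBIC))
E
```

```text
t 17.62 box [13.62  7.38] z 43.76 yaw 0.1258 tilt -0.0022 -0.0032 Fbox [-2.48 -8.   -0.22] T [-1.66  0.13 -0.16] op 11.57
```

View pics/w16c.png

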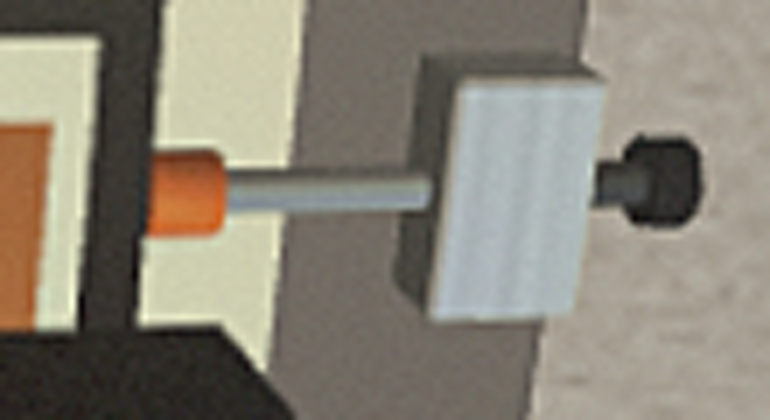

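Contact with the pad was at y ≈ 6.4. So far it is pressed about 0.9 mm: the force is up 2.3 N and the visible rod shortened from 210 to 204 px. I press further to about 2.7 mm.

Emit:
{"op": "arm_command", "data": {
  "moves": [
    {"tx":-0.0001,"ty":0.001,"tz":0,"rx":0,"ry":0,"rz":0,"jaw":1},
    {"tx":-0.0001,"ty":0.001,"tz":0,"rx":0,"ry":0,"rz":0,"jaw":1},
    {"tx":-0.0001,"ty":0.0007,"tz":0,"rx":0,"ry":0,"rz":0,"jaw":1},
    {"tx":0,"ty":0,"tz":0,"rx":0,"ry":0,"rz":0,"jaw":1},
    {"tx":0,"ty":0,"tz":0,"rx":0,"ry":0,"rz":0,"jaw":1}
  ]
}}

```text
time_s: 18.08
ee_pos: [0.4712, 0.0401, 0.0439]
orientation: [-2.186, 1.565, -2.059]
force: [-2.1, -12.3, 1.1]
opening: 0.0119
```

```bash
python3 - <<'E'
from h import *
import pickle
o=rep();c=snap('wrist','wrist17.png');pickle.dump((o,c),open('w17.pkl','wb'))
cv2.imwrite('pics/w17c.png',cv2.resize(c['pixels'][190:250,330:440],None,fx=7,fy=7,interpolation=cv2.INTER_CUBIC))
E
```

```text
t 18.08 box [13.64  8.67] z 43.93 yaw 0.1263 tilt -0.0048 -0.0034 Fbox [ -3.62 -11.96   1.05] T [-2.38  0.15 -0.18] op 11.91
```

View pics/w17c.png

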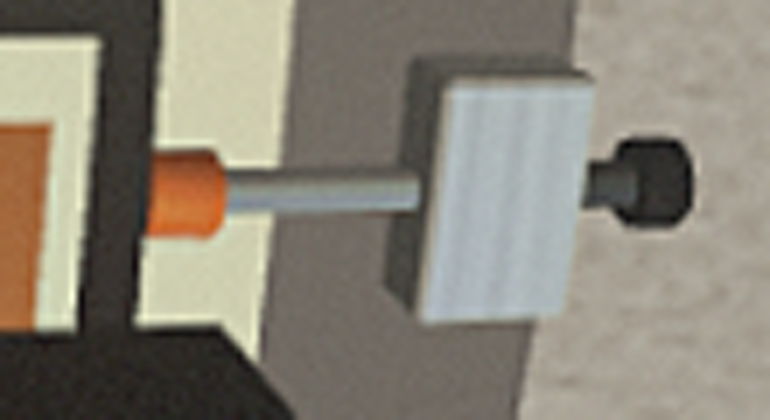

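Emit:
{"op": "arm_command", "data": {
  "moves": [
    {"tx":-0.0001,"ty":0.001,"tz":0,"rx":0,"ry":0,"rz":0,"jaw":1},
    {"tx":0,"ty":0,"tz":0,"rx":0,"ry":0,"rz":0,"jaw":1},
    {"tx":0,"ty":0,"tz":0,"rx":0,"ry":0,"rz":0,"jaw":1}
  ]
}}

```text
time_s: 18.38
ee_pos: [0.4711, 0.0406, 0.044]
orientation: [-2.122, 1.564, -1.995]
force: [-2.7, -13.7, 1.2]
opening: 0.0119
```

```bash
python3 - <<'E'
from h import *
o=rep()
E
```

```text
t 18.38 box [13.66  9.23] z 44.0 yaw 0.1266 tilt -0.0057 -0.0035 Fbox [ -4.33 -13.31   1.16] T [-2.65  0.25 -0.21] op 11.85
```

Emit:
{"op": "arm_command", "data": {
  "moves": [
    {"tx":0.0001,"ty":-0.001,"tz":0,"rx":0,"ry":0,"rz":0,"jaw":1},
    {"tx":0.0001,"ty":-0.001,"tz":0,"rx":0,"ry":0,"rz":0,"jaw":1},
    {"tx":0.0001,"ty":-0.001,"tz":0,"rx":0,"ry":0,"rz":0,"jaw":1},
    {"tx":0,"ty":0,"tz":0,"rx":0,"ry":0,"rz":0,"jaw":1},
    {"tx":0,"ty":0,"tz":0,"rx":0,"ry":0,"rz":0,"jaw":1}
  ]
}}

```text
time_s: 18.8
ee_pos: [0.4711, 0.0404, 0.0438]
orientation: [-3.027, 1.568, -2.902]
force: [-2.2, -5.6, 1.3]
opening: 0.0121
```

```bash
python3 - <<'E'
from h import *
o=rep()
E
```

```text
t 18.8 box [13.61  9.02] z 43.79 yaw 0.1253 tilt -0.0004 -0.0031 Fbox [-2.84 -5.33  1.29] T [-1.15  0.26 -0.21] op 12.11
```

Emit:
{"op": "arm_command", "data": {
  "moves": [
    {"tx":0.0001,"ty":-0.001,"tz":0,"rx":0,"ry":0,"rz":0,"jaw":1},
    {"tx":0.0001,"ty":-0.0008,"tz":0,"rx":0,"ry":0,"rz":0,"jaw":1},
    {"tx":0,"ty":0,"tz":0,"rx":0,"ry":0,"rz":0,"jaw":1},
    {"tx":0,"ty":0,"tz":0,"rx":0,"ry":0,"rz":0,"jaw":1}
  ]
}}

```text
time_s: 19.13
ee_pos: [0.4711, 0.0402, 0.0436]
orientation: [2.425, 1.567, 2.55]
force: [-3.5, 2.3, 2.6]
opening: 0.0117
```

```bash
python3 - <<'E'
from h import *
import pickle
o=rep();c=snap('wrist','wrist18.png');pickle.dump((o,c),open('w18.pkl','wb'))
cv2.imwrite('pics/w18c.png',cv2.resize(c['pixels'][190:250,330:440],None,fx=7,fy=7,interpolation=cv2.INTER_CUBIC))
E
```

```text
t 19.13 box [13.63  8.81] z 43.63 yaw 0.1249 tilt 0.0025 -0.0029 Fbox [-3.2   2.74  2.61] T [ 0.18  0.6  -0.22] op 11.68
```

View pics/w18c.png

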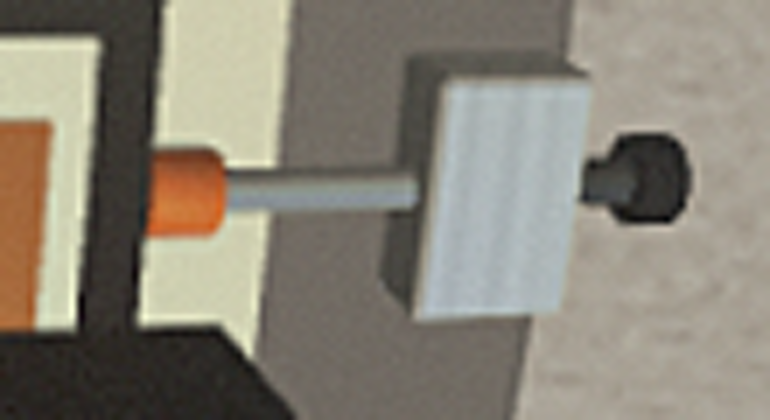

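Emit:
{"op": "arm_command", "data": {
  "moves": [
    {"tx":-0.0006,"ty":0.0004,"tz":0.0002,"rx":0,"ry":0,"rz":0,"jaw":1},
    {"tx":-0.0006,"ty":0.0004,"tz":0.0002,"rx":0,"ry":0,"rz":0,"jaw":1},
    {"tx":0,"ty":0,"tz":0,"rx":0,"ry":0,"rz":0,"jaw":1},
    {"tx":0,"ty":0,"tz":0,"rx":0,"ry":0,"rz":0,"jaw":1}
  ]
}}

```text
time_s: 19.52
ee_pos: [0.4711, 0.0398, 0.0439]
orientation: [2.891, 1.57, 3.016]
force: [-0.7, 0.6, -8.0]
opening: 0.0114
```

```bash
python3 - <<'E'
from h import *
o=rep()
E
```

```text
t 19.52 box [13.57  8.45] z 43.93 yaw 0.125 tilt 0.0002 -0.0006 Fbox [-0.62  0.66 -8.02] T [ 0.   -0.08 -0.23] op 11.44
```

Emit:
{"op": "arm_command", "data": {
  "moves": [
    {"tx":0,"ty":0,"tz":-0.0005,"rx":0,"ry":0,"rz":0,"jaw":1},
    {"tx":0,"ty":0,"tz":-0.0004,"rx":0,"ry":0,"rz":0,"jaw":1},
    {"tx":0,"ty":0,"tz":0,"rx":0,"ry":0,"rz":0,"jaw":1},
    {"tx":0,"ty":0,"tz":0,"rx":0,"ry":0,"rz":0,"jaw":1}
  ]
}}

```text
time_s: 19.85
ee_pos: [0.4712, 0.0398, 0.0439]
orientation: [2.929, 1.57, 3.054]
force: [-3.6, 0.4, -1.8]
opening: 0.0119
```

```bash
python3 - <<'E'
from h import *
o=rep()
E
```

```text
t 19.85 box [13.6   8.42] z 43.9 yaw 0.1251 tilt 0.0002 -0.0008 Fbox [-3.54  0.87 -1.77] T [ 0.03  0.59 -0.15] op 11.9
```

Emit:
{"op": "arm_command", "data": {
  "moves": [
    {"tx":-0.0002,"ty":0.0012,"tz":-0.0003,"rx":0,"ry":0,"rz":0,"jaw":1},
    {"tx":-0.0002,"ty":0.0012,"tz":-0.0002,"rx":0,"ry":0,"rz":0,"jaw":1},
    {"tx":-0.0002,"ty":0.0012,"tz":0,"rx":0,"ry":0,"rz":0,"jaw":1},
    {"tx":-0.0002,"ty":0.0009,"tz":0,"rx":0,"ry":0,"rz":0,"jaw":1},
    {"tx":0,"ty":0,"tz":0,"rx":0,"ry":0,"rz":0,"jaw":1},
    {"tx":0,"ty":0,"tz":0,"rx":0,"ry":0,"rz":0,"jaw":1}
  ]
}}

```text
time_s: 20.35
ee_pos: [0.4712, 0.0402, 0.044]
orientation: [-1.65, 1.563, -1.524]
force: [-4.5, -12.6, 0.6]
opening: 0.0118
```

```bash
python3 - <<'E'
from h import *
o=rep()
E
```

```text
t 20.35 box [13.67  8.82] z 44.0 yaw 0.1267 tilt -0.0078 -0.0006 Fbox [ -6.06 -11.97   0.64] T [-2.09  0.84 -0.21] op 11.76
```

Emit:
{"op": "arm_command", "data": {
  "moves": [
    {"tx":-0.0006,"ty":0.0005,"tz":-0.0002,"rx":0,"ry":0,"rz":0,"jaw":1},
    {"tx":-0.0006,"ty":0.0005,"tz":-0.0002,"rx":0,"ry":0,"rz":0,"jaw":1},
    {"tx":0,"ty":0,"tz":0,"rx":0,"ry":0,"rz":0,"jaw":1},
    {"tx":0,"ty":0,"tz":0,"rx":0,"ry":0,"rz":0,"jaw":1}
  ]
}}

```text
time_s: 20.68
ee_pos: [0.4711, 0.0405, 0.0441]
orientation: [-1.41, 1.561, -1.283]
force: [-3.4, -12.9, 1.7]
opening: 0.0122
```

```bash
python3 - <<'E'
from h import *
o=rep()
E
```

```text
t 20.68 box [13.65  9.12] z 44.09 yaw 0.1269 tilt -0.0094 0.0015 Fbox [ -4.99 -12.42   1.7 ] T [-2.6   0.6  -0.24] op 12.21
```

Emit:
{"op": "arm_command", "data": {
  "moves": [
    {"tx":0.0001,"ty":-0.0012,"tz":0,"rx":0,"ry":0,"rz":0,"jaw":1},
    {"tx":0.0001,"ty":-0.0012,"tz":0,"rx":0,"ry":0,"rz":0,"jaw":1},
    {"tx":0.0001,"ty":-0.0012,"tz":0,"rx":0,"ry":0,"rz":0,"jaw":1},
    {"tx":0.0001,"ty":-0.0006,"tz":0,"rx":0,"ry":0,"rz":0,"jaw":1},
    {"tx":0,"ty":0,"tz":0,"rx":0,"ry":0,"rz":0,"jaw":1},
    {"tx":0,"ty":0,"tz":0,"rx":0,"ry":0,"rz":0,"jaw":1}
  ]
}}

```text
time_s: 21.18
ee_pos: [0.4711, 0.0402, 0.0438]
orientation: [-0.814, 1.568, -0.688]
force: [-2.6, -6.2, 4.6]
opening: 0.012
```

```bash
python3 - <<'E'
from h import *
import pickle
o=rep();c=snap('wrist','wrist19.png');pickle.dump((o,c),open('w19.pkl','wb'))
cv2.imwrite('pics/w19c.png',cv2.resize(c['pixels'][190:250,330:440],None,fx=7,fy=7,interpolation=cv2.INTER_CUBIC))
E
```

```text
t 21.18 box [13.61  8.79] z 43.84 yaw 0.1255 tilt -0.0022 0.0021 Fbox [-3.38 -5.87  4.59] T [-0.94  0.46 -0.21] op 11.96
```

View pics/w19c.png

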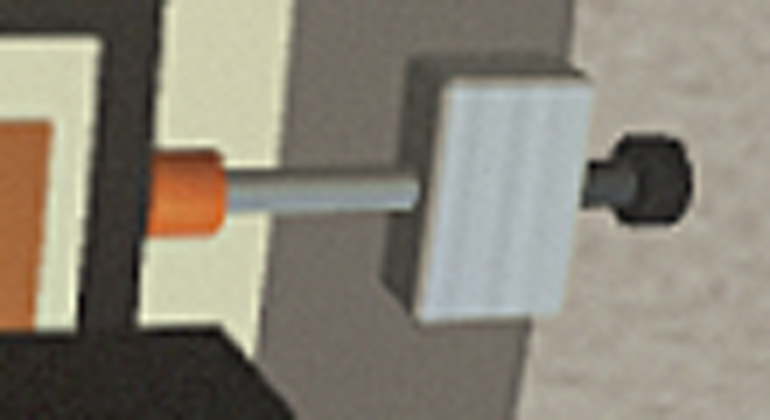

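View pics/wrist19.png

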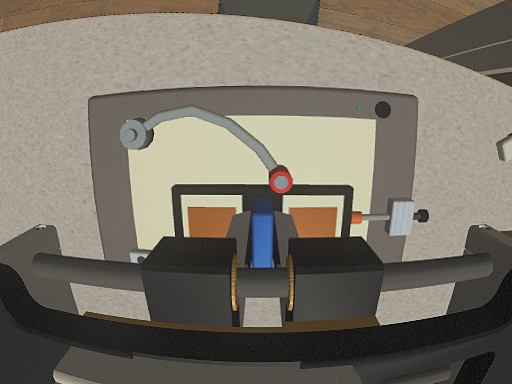

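Emit:
{"op": "arm_command", "data": {
  "moves": [
    {"tx":0,"ty":-0.0008,"tz":0.0002,"rx":0,"ry":0,"rz":0,"jaw":1},
    {"tx":0,"ty":-0.0005,"tz":0.0002,"rx":0,"ry":0,"rz":0,"jaw":1},
    {"tx":0,"ty":0,"tz":0,"rx":0,"ry":0,"rz":0,"jaw":1},
    {"tx":0,"ty":0,"tz":0,"rx":0,"ry":0,"rz":0,"jaw":1}
  ]
}}

```text
time_s: 21.57
ee_pos: [0.4711, 0.0401, 0.0437]
orientation: [0.018, 1.568, 0.143]
force: [-0.0, -1.4, 2.2]
opening: 0.0116
```

```bash
python3 - <<'E'
from h import *
o=rep()
E
```

```text
t 21.57 box [13.53  8.68] z 43.68 yaw 0.125 tilt 0.0 0.0025 Fbox [-0.22 -1.43  2.22] T [-0.16 -0.17 -0.14] op 11.59
```

The tool is now nearly force-free while the frame stays pressed about 2.2 mm into the stop. I open the jaws.

Emit:
{"op": "arm_command", "data": {
  "moves": [
    {"tx":0,"ty":0,"tz":0,"rx":0,"ry":0,"rz":0,"jaw":0.85},
    {"tx":0,"ty":0,"tz":0,"rx":0,"ry":0,"rz":0,"jaw":0.75},
    {"tx":0,"ty":0,"tz":0,"rx":0,"ry":0,"rz":0,"jaw":0.7},
    {"tx":0,"ty":0,"tz":0,"rx":0,"ry":0,"rz":0,"jaw":0.7},
    {"tx":0,"ty":0,"tz":0,"rx":0,"ry":0,"rz":0,"jaw":0.7}
  ]
}}

```text
time_s: 21.98
ee_pos: [0.4698, 0.04, 0.0431]
orientation: [2.01, 1.571, 2.136]
force: [0.9, 0.2, -0.8]
opening: 0.0279
```

```bash
python3 - <<'E'
from h import *
import pickle
o=rep();c=snap('wrist','wrist20.png');pickle.dump((o,c),open('w20.pkl','wb'))
cv2.imwrite('pics/w20c.png',cv2.resize(c['pixels'][170:250,330:440],None,fx=7,fy=7,interpolation=cv2.INTER_CUBIC))
E
```

```text
t 21.98 box [12.28  8.73] z 43.11 yaw 0.1252 tilt 0.0002 -0.0001 Fbox [ 0.94  0.07 -0.76] T [ 0.04 -0.12 -0.01] op 27.86
```

View pics/w20c.png

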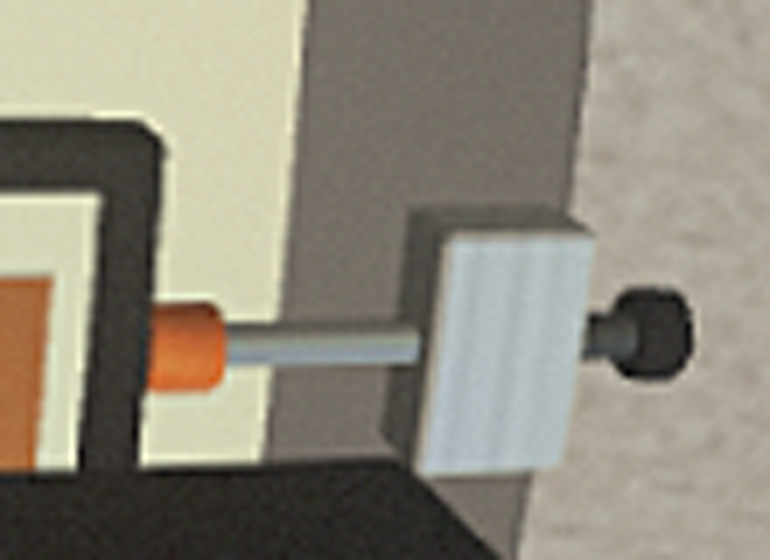

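View pics/wrist20.png

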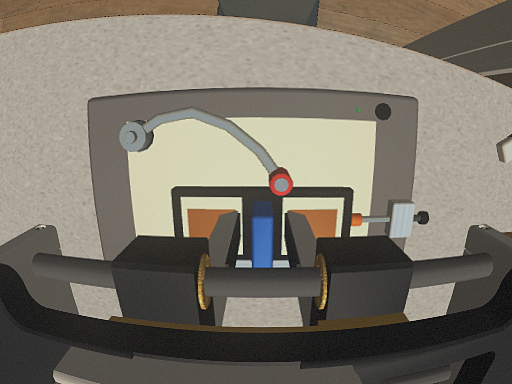

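```bash
python3 - <<'E'
from h import *
import pickle
def meas(f,row0):
    o,c=pickle.load(open(f,'rb'));im=c['pixels'].astype(float)
    # orange-ness
    g=im[:,:,2]-im[:,:,0]
    res=[]
    # find pad rows
    m=(g[190:240,345:390]>70);ys,xs=np.nonzero(m)
    r=int(round(ys.mean()))+190
    prof=g[r-3:r+4,:].mean(0)
    xs0=int(xs.max())+345
    seg=np.arange(xs0-3,xs0+5);p=prof[seg];th=(prof[xs0-3]+prof[xs0+4])/2
    i=np.where((p[:-1]>th)&(p[1:]<=th))[0][0];back=seg[i]+(p[i]-th)/(p[i]-p[i+1])
    # block top-face left edge: bright jump, rows just above rod level
    br=im.sum(2)/3
    pb=br[r-2:r+3,:].mean(0)
    seg=np.arange(int(back)+18,int(back)+45);d=np.diff(pb[seg]);j=np.argmax(d);
    k=slice(max(j-2,0),j+3);e=(d[k]*(seg[:-1][k]+.5)).sum()/d[k].sum()
    b=box(at(c,(back,r),.0355,o));bl=box(at(c,(e,r),.041,o))
    print(f,r,round(back,2),round(e,2),'back y',b.round(2),'block y',bl.round(2),'diff',(bl-b).round(2)[1])
for f in ['w12.pkl','w14.pkl','w15.pkl','w16.pkl','w17.pkl','w18.pkl','w19.pkl','w20.pkl']:
    try: meas(f,0)
    except Exception as e: print(f,e)
E
```

```text
w12.pkl 218 381.63 415.0 back y [12.52 75.9 ] block y [ 11.39 100.51] diff 24.6
w14.pkl 217 364.57 398.53 back y [12.06 75.6 ] block y [10.86 99.63] diff 24.03
w15.pkl 218 362.37 396.21 back y [12.77 75.63] block y [11.55 99.47] diff 23.84
w16.pkl 218 361.76 395.66 back y [12.73 76.35] block y [ 11.48 100.19] diff 23.84
w17.pkl 218 361.7 392.99 back y [12.71 77.58] block y [11.37 99.31] diff 21.73
w18.pkl 218 361.69 393.24 back y [12.86 77.85] block y [11.61 99.86] diff 22.01
w19.pkl 218 361.74 393.86 back y [12.81 77.78] block y [ 11.49 100.21] diff 22.43
w20.pkl 220 361.7 393.84 back y [12.76 77.66] block y [ 11.48 100.09] diff 22.43
```

```bash
python3 - <<'E'
from h import *
import pickle
L=lambda f:pickle.load(open(f,'rb'))[1]['pixels']
def ecc(a,b,r,init):
    # align patch of a (rows r0:r1, cols c0:c1) to b
    g=lambda i:cv2.GaussianBlur(cv2.cvtColor(i,cv2.COLOR_BGR2GRAY).astype(np.float32),(0,0),.6)
    t=g(a)[r[0]:r[1],r[2]:r[3]]
    W=np.float32([[1,0,r[2]+init[0]],[0,1,r[0]+init[1]]])
    cc,W=cv2.findTransformECC(t,g(b),W,cv2.MOTION_TRANSLATION,(3,200,1e-6),None,1)
    return W[0,2]-r[2],W[1,2]-r[0],cc
b=L('w20.pkl')
for f,blk,pad,i0 in (('w14.pkl',(196,238,391,434),(209,227,358,376),(-5,2)),('w15.pkl',(196,238,389,432),(209,227,358,374),(-3,2)),('w16.pkl',(196,238,387,430),(209,227,357,372),(-1,1)),('w17.pkl',(196,238,385,428),(209,227,357,372),(0,1)),('w19.pkl',(196,238,385,428),(209,227,357,372),(0,1))):
    a=L(f)
    x=ecc(a,b,blk,i0);y=ecc(a,b,pad,(i0[0]+(2 if f<'w16' else 0),2))
    print(f,np.round(x,2),np.round(y,2),'rel px',round(y[0]-x[0],2))
o,c=pickle.load(open('w20.pkl','rb'))
w=pose2(BX,[(.012,.073,.0355),(.012,.083,.0355)]);w2=pose2(BX,[(.012,.098,.041),(.012,.116,.041)])
print('px/mm rod',np.linalg.norm(proj(c,w[1],o)-proj(c,w[0],o))/10,np.linalg.norm(proj(c,w2[1],o)-proj(c,w2[0],o))/18)
E
```

```text
w14.pkl [-4.83  2.02  0.98] [-4.53  1.93  0.94] rel px 0.3
w15.pkl [-2.98  1.94  0.99] [-2.48  1.82  0.92] rel px 0.5
w16.pkl [-1.59  1.8   0.99] [-1.23  1.88  0.97] rel px 0.36
w17.pkl [-0.08  1.68  0.99] [-0.09  1.9   1.  ] rel px -0.01
w19.pkl [0.18 1.85 0.99] [0.02 1.95 1.  ] rel px -0.17
px/mm rod 1.3354091285677476 1.2225057416747924
```

By pad-edge tracking the contact was at y≈6.67, so the frame now rests about 2.0 mm into the stop. That is at the low edge of what was asked. I grip again in place and press a little further.

Emit:
{"op": "arm_command", "data": {
  "moves": [
    {"tx":0,"ty":0,"tz":0.0005,"rx":0,"ry":0,"rz":0,"jaw":1},
    {"tx":0,"ty":0,"tz":0,"rx":0,"ry":0,"rz":0,"jaw":1},
    {"tx":0,"ty":0,"tz":0,"rx":0,"ry":0,"rz":0,"jaw":1},
    {"tx":0,"ty":0,"tz":0,"rx":0,"ry":0,"rz":0,"jaw":1}
  ],
  "grip_force": 30
}}

```text
time_s: 22.37
ee_pos: [0.47, 0.0394, 0.0437]
orientation: [-1.397, 1.57, -1.272]
force: [1.3, -2.2, -0.9]
opening: 0.0116
```

```bash
python3 - <<'E'
from h import *
o=rep()
E
```

```text
t 22.37 box [12.4  8.1] z 43.72 yaw 0.125 tilt -0.0009 0.0002 Fbox [ 0.99 -2.33 -0.86] T [-0.27 -0.2  -0.14] op 11.62
```

Emit:
{"op": "arm_command", "data": {
  "moves": [
    {"tx":-0.0001,"ty":0.0012,"tz":0,"rx":0,"ry":0,"rz":0,"jaw":1},
    {"tx":-0.0001,"ty":0.0012,"tz":0,"rx":0,"ry":0,"rz":0,"jaw":1},
    {"tx":-0.0001,"ty":0.0012,"tz":0,"rx":0,"ry":0,"rz":0,"jaw":1},
    {"tx":-0.0001,"ty":0.0009,"tz":0,"rx":0,"ry":0,"rz":0,"jaw":1},
    {"tx":0,"ty":0,"tz":0,"rx":0,"ry":0,"rz":0,"jaw":1},
    {"tx":0,"ty":0,"tz":0,"rx":0,"ry":0,"rz":0,"jaw":1}
  ]
}}

```text
time_s: 22.87
ee_pos: [0.4699, 0.0406, 0.0442]
orientation: [-1.647, 1.564, -1.521]
force: [-1.3, -11.6, 1.7]
opening: 0.0122
```

```bash
python3 - <<'E'
from h import *
o=rep()
E
```

```text
t 22.87 box [12.46  9.31] z 44.15 yaw 0.1265 tilt -0.0072 -0.0006 Fbox [ -2.74 -11.35   1.72] T [-2.29  0.01 -0.16] op 12.23
```

```bash
cat > m.py <<'E'
from h import *
import pickle,sys
def meas(f,f0='w14.pkl'):
    o,c=pickle.load(open(f,'rb'));im=c['pixels'].astype(float)
    g=im[:,:,2]-im[:,:,0]
    m=(g[190:240,345:395]>70);ys,xs=np.nonzero(m);r=int(round(ys.mean()))+190
    prof=g[r-3:r+4,:].mean(0);x0=int(xs.max())+345
    seg=np.arange(x0-3,x0+5);p=prof[seg];th=(p[0]+p[-1])/2
    i=np.where((p[:-1]>th)&(p[1:]<=th))[0][0];back=seg[i]+(p[i]-th)/(p[i]-p[i+1])
    G=lambda i:cv2.GaussianBlur(cv2.cvtColor(i,cv2.COLOR_BGR2GRAY).astype(np.float32),(0,0),.6)
    a=pickle.load(open(f0,'rb'))[1]['pixels'];t=G(a)[192:240,389:434]
    R_=cv2.matchTemplate(G(c['pixels']),t,cv2.TM_CCOEFF_NORMED);_,_,_,mx=cv2.minMaxLoc(R_)
    W=np.float32([[1,0,mx[0]],[0,1,mx[1]]]);cc,W=cv2.findTransformECC(t,G(c['pixels']),W,cv2.MOTION_TRANSLATION,(3,300,1e-7),None,1)
    s=W[0,2]-389
    print(f,'back',round(back,2),'blockshift',round(float(s),2),'compress mm',round((back-364.57)/1.335-s/1.2225,2),'cc',round(cc,3))
E
python3 - <<'E'
from m import *
o=rep();c=snap('wrist','wrist21.png');pickle.dump((o,c),open('w21.pkl','wb'))
for k in (14,15,16,17,18,19,20,21): meas(f'w{k}.pkl')
E
```

```text
t 22.87 box [12.46  9.31] z 44.15 yaw 0.1265 tilt -0.0072 -0.0006 Fbox [ -2.74 -11.35   1.72] T [-2.29  0.01 -0.16] op 12.23
w14.pkl back 364.57 blockshift 0.0 compress mm -0.0 cc 1.0
w15.pkl back 362.37 blockshift -1.84 compress mm -0.14 cc 0.997
w16.pkl back 361.76 blockshift -3.26 compress mm 0.56 cc 0.996
w17.pkl back 361.7 blockshift -4.75 compress mm 1.73 cc 0.991
w18.pkl back 361.69 blockshift -5.23 compress mm 2.12 cc 0.995
w19.pkl back 361.74 blockshift -4.98 compress mm 1.95 cc 0.993
w20.pkl back 361.7 blockshift -4.8 compress mm 1.77 cc 0.972
w21.pkl back 361.55 blockshift -5.67 compress mm 2.38 cc 0.99
```

Emit:
{"op": "arm_command", "data": {
  "moves": [
    {"tx":-0.0001,"ty":0.0007,"tz":0,"rx":0,"ry":0,"rz":0,"jaw":1},
    {"tx":-0.0001,"ty":0.0006,"tz":0,"rx":0,"ry":0,"rz":0,"jaw":1},
    {"tx":0,"ty":0,"tz":0,"rx":0,"ry":0,"rz":0,"jaw":1},
    {"tx":0,"ty":0,"tz":0,"rx":0,"ry":0,"rz":0,"jaw":1}
  ]
}}

```text
time_s: 23.25
ee_pos: [0.4698, 0.0411, 0.0442]
orientation: [-1.639, 1.562, -1.512]
force: [-0.6, -14.7, 2.2]
opening: 0.0115
```

```bash
python3 - <<'E'
from m import *
o=rep();c=snap('wrist','wrist22.png');pickle.dump((o,c),open('w22.pkl','wb'));meas('w22.pkl')
E
```

```text
t 23.25 box [12.44  9.89] z 44.23 yaw 0.1267 tilt -0.0086 -0.0006 Fbox [ -2.39 -14.54   2.18] T [-2.69  0.03 -0.16] op 11.46
w22.pkl back 361.54 blockshift -6.35 compress mm 2.92 cc 0.989
```

Emit:
{"op": "arm_command", "data": {
  "moves": [
    {"tx":0.0001,"ty":-0.001,"tz":0,"rx":0,"ry":0,"rz":0,"jaw":1},
    {"tx":0.0001,"ty":-0.001,"tz":0,"rx":0,"ry":0,"rz":0,"jaw":1},
    {"tx":0.0001,"ty":-0.001,"tz":0,"rx":0,"ry":0,"rz":0,"jaw":1},
    {"tx":0.0001,"ty":-0.001,"tz":0,"rx":0,"ry":0,"rz":0,"jaw":1},
    {"tx":0.0001,"ty":-0.0008,"tz":0,"rx":0,"ry":0,"rz":0,"jaw":1},
    {"tx":0,"ty":0,"tz":0,"rx":0,"ry":0,"rz":0,"jaw":1},
    {"tx":0,"ty":0,"tz":0,"rx":0,"ry":0,"rz":0,"jaw":1}
  ]
}}

```text
time_s: 23.88
ee_pos: [0.4699, 0.0406, 0.0438]
orientation: [-1.441, 1.57, -1.316]
force: [-0.7, -4.0, 0.6]
opening: 0.0116
```

```bash
python3 - <<'E'
from m import *
o=rep();c=snap('wrist','wrist23.png');pickle.dump((o,c),open('w23.pkl','wb'));meas('w23.pkl')
E
```

```text
t 23.88 box [12.41  9.33] z 43.78 yaw 0.1253 tilt -0.0006 0.0001 Fbox [-1.2  -3.87  0.61] T [-0.74 -0.11 -0.11] op 11.63
w23.pkl back 361.56 blockshift -5.86 compress mm 2.54 cc 0.992
```

Emit:
{"op": "arm_command", "data": {
  "moves": [
    {"tx":0,"ty":-0.0008,"tz":0,"rx":0,"ry":0,"rz":0,"jaw":1},
    {"tx":0,"ty":0,"tz":0,"rx":0,"ry":0,"rz":0,"jaw":1},
    {"tx":0,"ty":0,"tz":0,"rx":0,"ry":0,"rz":0,"jaw":0.9},
    {"tx":0,"ty":0,"tz":0,"rx":0,"ry":0,"rz":0,"jaw":0.8},
    {"tx":0,"ty":0,"tz":0,"rx":0,"ry":0,"rz":0,"jaw":0.7},
    {"tx":0,"ty":0,"tz":0,"rx":0,"ry":0,"rz":0,"jaw":0.7},
    {"tx":0,"ty":0,"tz":0,"rx":0,"ry":0,"rz":0,"jaw":0.7}
  ]
}}

```text
time_s: 24.52
ee_pos: [0.4697, 0.0403, 0.0437]
orientation: [1.879, 1.57, 2.004]
force: [0.3, -0.0, 0.4]
opening: 0.028
```

```bash
python3 - <<'E'
from m import *
o=rep();c=snap('wrist','wrist24.png');pickle.dump((o,c),open('w24.pkl','wb'));meas('w24.pkl')
E
```

```text
t 24.52 box [12.18  9.12] z 43.7 yaw 0.1253 tilt 0.0005 -0.0002 Fbox [ 0.32 -0.08  0.36] T [ 0.06 -0.15  0.02] op 27.97
w24.pkl back 361.13 blockshift -5.68 compress mm 2.07 cc 0.971
```

The frame is released. The stop stays pressed about 2 mm, where the pad force (≈5 N) matches the measured sliding friction (≈5 N), so it settled there. I retreat straight up and look.

Emit:
{"op": "arm_command", "data": {
  "moves": [
    {"tx":0,"ty":0,"tz":0.004,"rx":0,"ry":0,"rz":0,"jaw":0.6},
    {"tx":0,"ty":0,"tz":0.012,"rx":0,"ry":0,"rz":0,"jaw":0.6},
    {"tx":0,"ty":0,"tz":0.02,"rx":0,"ry":0,"rz":0,"jaw":0.6},
    {"tx":0,"ty":0,"tz":0.03,"rx":0,"ry":0,"rz":0,"jaw":0.6},
    {"tx":0,"ty":0,"tz":0.03,"rx":0,"ry":0,"rz":0,"jaw":0.6},
    {"tx":0,"ty":0,"tz":0.03,"rx":0,"ry":0,"rz":0,"jaw":0.6},
    {"tx":0,"ty":0,"tz":0,"rx":0,"ry":0,"rz":0,"jaw":0.6},
    {"tx":0,"ty":0,"tz":0,"rx":0,"ry":0,"rz":0,"jaw":0.6},
    {"tx":0,"ty":0,"tz":0,"rx":0,"ry":0,"rz":0,"jaw":0.6}
  ]
}}

```text
time_s: 25.32
ee_pos: [0.4693, 0.0401, 0.1693]
orientation: [2.806, 1.57, 2.931]
force: [-0.6, 0.6, -0.8]
opening: 0.0371
```

```bash
python3 - <<'E'
from m import *
o=rep();c=snap('wrist','wrist25.png');pickle.dump((o,c),open('w25.pkl','wb'))
cv2.imwrite('pics/w25c.png',cv2.resize(c['pixels'][120:250,170:400],None,fx=3.4,fy=3.4,interpolation=cv2.INTER_CUBIC))
s=snap('scene','scene25.png')
cv2.imwrite('pics/scene25c.png',cv2.resize(s['pixels'][195:275,165:280],None,fx=6.9,fy=6.9,interpolation=cv2.INTER_CUBIC))
E
```

```text
t 25.32 box [11.75  8.93] z 169.34 yaw 0.1251 tilt 0.0002 -0.0007 Fbox [-0.47  0.68 -0.84] T [ 0.07 -0.18 -0.03] op 37.05
```

View pics/wrist25.png

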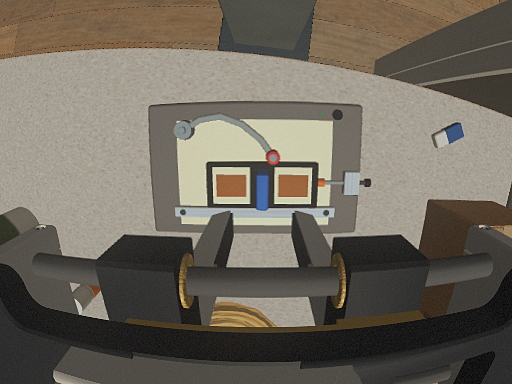

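View pics/w25c.png

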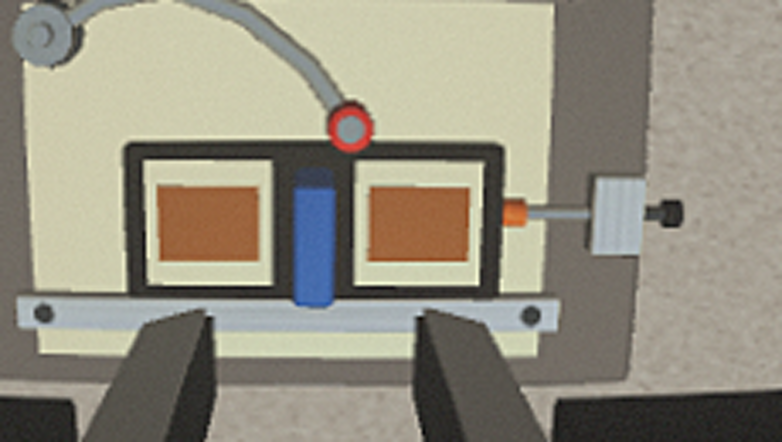

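View pics/scene25c.png

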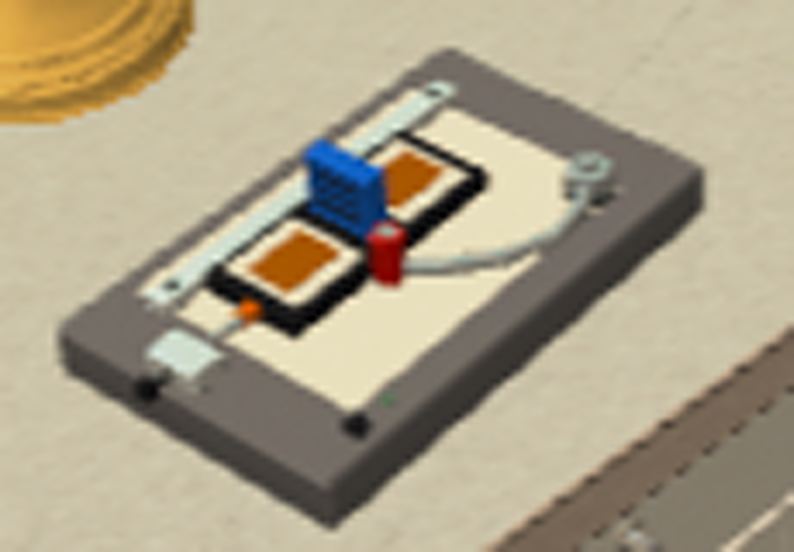

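```bash
python3 - <<'E'
from m import *
def run(f,rows,cols,blk):
    o,c=pickle.load(open(f,'rb'));im=c['pixels'].astype(float);g=im[:,:,2]-im[:,:,0]
    sub=g[rows[0]:rows[1],cols[0]:cols[1]];ys,xs=np.nonzero(sub>70);r=int(round(ys.mean()))+rows[0];x0=xs.max()+cols[0]
    prof=g[r-1:r+2].mean(0);seg=np.arange(x0-2,x0+4);p=prof[seg];th=(p[0]+p[-1])/2
    i=np.where((p[:-1]>th)&(p[1:]<=th))[0][0];back=seg[i]+(p[i]-th)/(p[i]-p[i+1])
    # block top face +y edge: bright -> dark, rows off the knob
    br=im.mean(2);out=[]
    for rr in (r-5,r-6,r+5,r+6):
        seg=np.arange(blk[0],blk[1]);d=br[rr,seg];th=(d[:3].mean()+d[-3:].mean())/2
        k=np.where((d[:-1]>th)&(d[1:]<=th))[0]
        if len(k): k=k[0];out.append(seg[k]+(d[k]-th)/(d[k]-d[k+1]))
    e=np.median(out)
    B=box(at(c,(back,r),.0355,o));E=box(at(c,(e,r),.041,o));print(f,r,round(back,2),np.round(out,2),B.round(2),E.round(2),'d',(E-B)[1].round(2))
run('w7.pkl',(150,178),(355,385),(418,431))
run('w25.pkl',(172,195),(312,335),(353,364))
o,c=pickle.load(open('w25.pkl','rb'))
u=lambda P,k,a:(np.array(P)+.5)/k-.5+np.array(a)
P=u([(123,142),(505,143)],3.4,(170,120));print('frame -x corners',[box(at(c,p,.04,o)).round(1) for p in P])
P=u([(18,297),(557,299)],3.4,(170,120));print('fence inner',[box(at(c,p,.038,o)).round(1) for p in P])
P=u([(145,293),(485,295)],3.4,(170,120));print('frame/fence line',[box(at(c,p,.038,o)).round(1) for p in P])
E
```

```text
w7.pkl 163 376.46 [425.35 425.72 426.89 428.27] [11.76 75.98] [  9.87 116.35] d 40.37
w25.pkl 183 324.53 [359.44 359.3  358.4  358.43] [13.09 77.26] [ 11.75 115.26] d 38.0
frame -x corners [array([-11.2, -50.9]), array([-11. ,  68.4])]
fence inner [array([ 40.2, -89.1]), array([40.5, 88.5])]
frame/fence line [array([ 38.4, -46. ]), array([39. , 64.2])]
```

```bash
python3 - <<'E'
from h import *
print(arm.sign_off())
E
```

```text
the job is handed in; nothing more can be done
None
```

The black slide frame is on the light box, flush along the metal fence and held there by the sprung arm. It presses the orange end stop in by about 2 mm. I handed the job in at about 25 s with the gripper open and clear above it.

**What I did:**
- I took the frame by its blue handle; the green look-alike stayed where it was.
- I used its long edge to draw the post back above the fence, then lowered it flat and let the arm press it onto the fence.
- I slid it along the fence until the pad pushed back. The most I pressed the pad in was about 2.9 mm, with about 14.5 N on the tool.

**Last checks:**
- **Flush and held:** in the final pictures the post bears on the frame's long edge, which sits flush on the fence, parallel to within about 0.3 mm.
- **Stop:** the pad pressing measured 2.05 mm just after I let go and 2.4 mm from the raised view, each good to a few tenths.

**What disagreed or needed redoing:**
- After my first release the stop measured only about 1.8 to 2.0 mm, so I gripped the frame again in place and pressed further. On the second release it sprang back about 0.5 mm. The friction I felt while sliding (about 5 N) roughly equals the pad's push there, so about 2 mm is likely the most it will hold.
- My x estimate of the box was off: the frame met the fence at x = 13.5 mm instead of 15 mm. I found the fence by force instead.
- I did not measure the bystanders' positions again at the end. I felt no unexpected contact.

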